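# Find and hold down the heavy side of a sieve-shaker rotor

## Robot

A 6-joint arm with a two-finger parallel gripper is mounted at the origin on the work surface. World frame = base frame: x ahead of the robot, y to its left, z up, the work surface at z = 0. Lengths are in m, angles in rad, forces in N, time in s.
With the tool pointing down it reaches from about 0.4 to 0.925 m from the base axis. Payload 3.4 kg.
Tool frame: the origin (TCP) lies on the front face of the gripper's body, between the roots of the fingers; the fingertips stand 73 mm ahead of it and the grasp point (between the pads) lies 54 mm ahead of it (env.grasp_offset is the distance from the TCP to the grasp point, in m); z points along the fingers, y is the direction in which the jaws open and shut (so a half turn about z gives the same grasp; the last joint's range is limited). The gripper opens to 85 mm and grips with 20 to 120 N. Pads are 22 mm wide; open, the fingers measure 114 mm over their backs; the gripper's body (76 mm by 85 mm) begins 54 mm behind the grasp point. The pads swing forward as they close: fully open they stand 13 mm farther back than shut.
Start: joints at [-1.218, 0.307, 1.506, -0, 1.328, -0.073], TCP at [0.237, -0.524, 0.304] pointing down, gripper open.
Joint ranges: [-3.12, 3.12], [-1.05, 2.28], [0.14, 2.33], [-1.42, 4.57], [0.1, 2.73], [-2.68, 2.68]. Speed limits (rad/s): [2.57, 2.57, 3.14, 3.14, 3.14, 3.14].

## Interface

Orientations are given as a unit quaternion [w, x, y, z].
In Python, from station import env gives the robot as it stands. The module is installed in compiled form; this text tells all that it offers.
- The arm moves only by the shell command python3 -m crank 'ROWS' [OPENING] [FORCE]. ROWS is JSON, a list of rows, each a list of 6 numbers: the shift along the world's x, y, z in units of 25 mm (1.0 is 25 mm), then the turn, a rotation vector about the world's x, y, z in units of 6 degrees (1.0 is 6 degrees). A call has exactly 10 rows; each row is the pose to reach, as a shift and turn from the pose commanded when the call began; what a row does not reach only later rows make up. A row lasts 1/10 s, in which the tool goes at most 50 mm and 8.59 degrees, less where a joint would pass 70% of its speed; a pose out of reach is approached as far as the arm can. A call with a gripper value outside its range is refused whole. OPENING is the finger opening in mm, from 0 to 85.4, set as the call begins (- or left out, the last holds). The fingers move at their own pace and stop on an object; FORCE is the grip in N (left out, the last holds). Time passes only in rows, so rows that repeat a pose let the fingers close, or fill a call up. It gives the time, the measured TCP pose, the force and the opening at its end, in the units of the state.
- env.state(): the state, without advancing time (a new reading comes with each control period).
- env.grab_frame(name): name is "side" or "top"; returns the picture (420x560x3 uint8, red, green, blue); there is no depth.
- env.camera_model(name): a dict with "camera_matrix" (3x3 intrinsics, pixels), "world_from_camera" (4x4, takes a point from camera to world coordinates). Camera axes: x right, y up, looking along -z (the intrinsics and any distortion apply to the point x, -y, -z); pixel columns grow to the right and rows downward; lengths in m; the calibration is good to about 2 mm. A picture is of the moment at which its call begins. camera_model takes no time and is no camera call.
- env.finish_job(): hands the job in, once; it reports no verdict.
The state is a dict: "time": time; "joints": joint angles; "joint_vel": joint speeds; "joint_torque": joint torques, N m; "tool_pos": TCP position; "tool_rot": TCP orientation; "contact_force": force on the tool from outside, world axes, zero at the start; "moment": the same for the moment, N m; "grip_width": finger opening in m.
Only numpy, scipy, OpenCV 4.12 (cv2) and the standard library are available. Lean on these libraries where they do the work, as an engineer would, in place of code of your own. Each camera call takes 0.05 s, during which the arm holds its last target. There are 200 camera calls.

## Task

The closed round drum on the grey bearing stand is the eccentric rotor of the glaze-sieve shaker; a weight sits off-centre inside it, but nobody can see on which side. Turn the drum by its pegs, feel where the heavy side is, and bring that side straight down. Finish while holding: the fingers still grip the drum and it is at rest. Leave the other things on the table where they are.

Things in the scene. Friction and masses are not known exactly. Their poses are not given: they have to be found in the camera images.
- stand: Grey steel bearing stand, fixed: foot plate 150 x 150 x 16 mm with two uprights (50 mm wide in x, 12 mm thick) centred at y = +40 and -40 mm, topped by bearing housings 50 mm across (up to 165 mm above the table, out to y = 50 mm either side). Origin: centre of the underside, on the table; z up. The axle lies level along its y axis, 140 mm up.
- axle (a point): Drum centre, on the axle midway between the uprights, 140 mm above the table; fixed to the stand, same axes. The greased bearing is stiff: about 0.48 N m to turn it either way, and the hidden weight adds or takes up to 0.30 to 0.41 N m. So the drum stays where it is left and never swings down by itself; at a peg 95 mm from the axle turning takes about 1 to 10 N.
- rotor: Closed aluminium drum, diameter 140 mm, 44 mm wide along the axle, with six alike radial pegs, 60 degrees apart about its y axis (the axle); one points along its own +z. Origin: drum centre. Inside, unseen, a weight of 0.68 to 0.92 kg lies 45 mm from the axle, in any direction relative to the pegs: the heavy side, at the start 45 degrees or more from straight down. The rest is balanced.
- peg (a point): The tip of the peg along the rotor's +z, 110 mm from the axle. Each peg is a plain steel rod 16 mm thick with a round tip, standing 40 mm out of the drum's rim (which is 70 mm from the axle). The drum can be turned more than a full turn both ways.
- mug: Bystander: terracotta mug, 80 mm across, 95 mm high, beside the stand. Origin: centre of its underside.
- jar: Bystander: lidded jar, 60 mm across, 85 mm high, on the other side of the stand. Origin: centre of its underside.
- rolling_pin: Bystander: wooden rolling pin, 360 mm long, 48 mm thick, lying along its x axis. Origin: centre of its underside.
- brush: Bystander: flat brush with a wooden handle, lying flat at the right-hand side. Origin: centre of its underside.
- rib: Bystander: flat wooden throwing rib, 100 x 55 x 8 mm. Origin: centre of its underside.

How it is judged:
At the end, for the whole second after the job is handed in: The weight hidden in the drum lies straight below the axle within 17 degrees either way, the drum is at rest (under 0.1 rad/s) and the fingers still hold it (more than 2 N between fingers and rotor) (horizontal distance between slug and axle below 0.0133 m and height (world z) of slug below 0.14 m and angular speed of rotor below 0.1 rad/s and contact force between the fingers and rotor above 2 N); the arm keeps its last pose, push and grip.
It fails at once if a bystander on the table is pushed more than 30 mm (distance of any of mug, jar, rolling_pin, brush, rib from where it was at the start of the episode above 0.03 m).
It also fails if it takes over 72 s, if anything falls off the work surface, if the arm or the gripper's body presses on something with over 40 N, if the wrist force passes 120 N, or if a joint passes its speed limit or range.

## Working session

There is one attempt and no reset: what is moved stays moved. The work goes in short steps, Python scripts to look and compute and a shell command to move; the robot and the scene stay as the last step left them, time stands still between calls to the robot, and variables do not carry over. Pictures are saved under pics/ and viewed, about 8 in all and at most 12, crops included, and the job is handed in when it is done.

```bash
mkdir -p pics
cat > h.py <<'E'
import numpy as np,cv2
from station import env
def cam(n):
    m=env.camera_model(n); return np.array(m["camera_matrix"]),np.array(m["world_from_camera"]),m
def ray(n,u,v):
    K,T,m=cam(n); d=np.linalg.inv(K)@[u,v,1]; d=T[:3,:3]@(d*[1,-1,-1]); return T[:3,3],d
def onz(n,u,v,z):
    o,d=ray(n,u,v); return o+d*(z-o[2])/d[2]
def ony(n,u,v,y):
    o,d=ray(n,u,v); return o+d*(y-o[1])/d[1]
def proj(n,p):
    K,T,m=cam(n); c=T[:3,:3].T@(np.array(p)-T[:3,3]); q=K@(c*[1,-1,-1]); return q[:2]/q[2]
E
python3 - <<'E'
from h import *
ims=[env.grab_frame(n) for n in("side","top")]
for n,i in zip(("side","top"),ims):
    cv2.imwrite(f"pics/{n}0.png",i[:,:,::-1]); K,T,m=cam(n); print(n,K.round(1).tolist(),T.round(3).tolist(),[k for k in m])
print(env.state())
E
```

```text
side [[513.9, 0.0, 279.8], [0.0, 513.9, 209.4], [0.0, 0.0, 1.0]] [[-0.972, 0.171, -0.158, 0.299], [-0.233, -0.743, 0.628, 0.927], [-0.01, 0.647, 0.762, 1.285], [0.0, 0.0, 0.0, 1.0]] ['camera_matrix', 'world_from_camera']
top [[450.3, 0.0, 280.7], [0.0, 450.3, 210.0], [0.0, 0.0, 1.0]] [[0.004, 0.99, -0.142, 0.329], [-1.0, 0.0, -0.027, 0.01], [-0.027, 0.142, 0.99, 1.499], [0.0, 0.0, 0.0, 1.0]] ['camera_matrix', 'world_from_camera']
{'time': 0.1, 'joints': array([-1.21852608e+00,  3.07506274e-01,  1.50750576e+00, -1.17821310e-06,
        1.32838270e+00, -7.34909437e-02]), 'joint_vel': array([-0.00263396,  0.00010139, -0.00266772, -0.00021629,  0.00028611,
       -0.00073215]), 'joint_torque': array([ 1.97463219e-04, -4.58528495e+01, -2.52608407e+01, -1.59711217e-04,
        5.52850339e-03, -2.11533421e-05]), 'tool_pos': array([ 0.23730349, -0.52323481,  0.30308234]), 'tool_rot': array([-8.92224349e-04,  9.77425942e-01,  2.11276395e-01, -1.25755965e-04]), 'contact_force': array([ 0.21947002, -0.53732191, -0.55933611]), 'moment': array([-0.03083782, -0.01250705,  0.02817015]), 'grip_width': 0.08529424650586492}
```

View pics/side0.png

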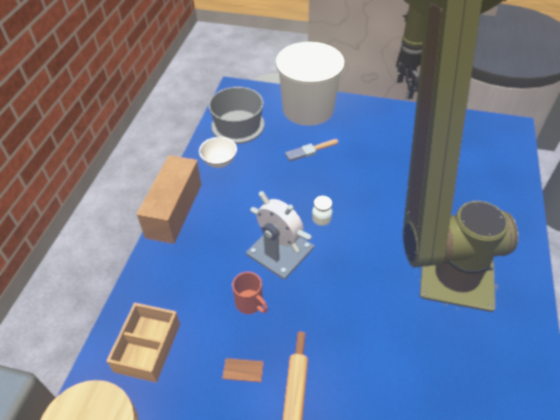

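View pics/top0.png

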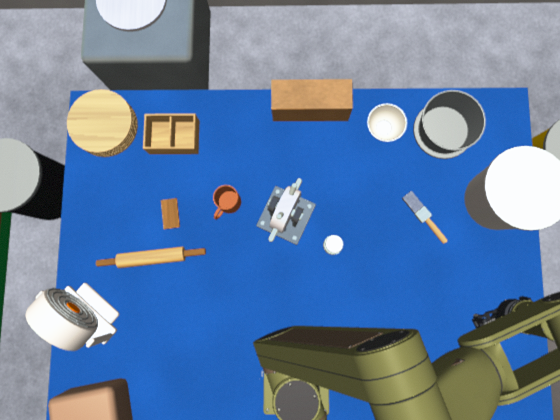

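The stand sits at about (280,235) in side and (286,210) in top. The jar (333,245 top) and the mug (226,198 top) are on either side of it. I'll zoom in next.

Run:
```python
from h import *
a=cv2.imread("pics/side0.png")[180:280,230:330]; b=cv2.imread("pics/top0.png")[165:265,240:340]
c=np.hstack([cv2.resize(x,(400,400),interpolation=cv2.INTER_CUBIC) for x in(a,b)])
cv2.imwrite("pics/z0.png",c)
# foot plate contour in top: grey (low sat) pixels
im=cv2.imread("pics/top0.png"); hsv=cv2.cvtColor(im,cv2.COLOR_BGR2HSV)
m=(hsv[...,1]<130).astype(np.uint8)*255
m[:, :250]=0;m[:,320:]=0;m[:170]=0;m[260:]=0
cs,_=cv2.findContours(m,0,2); k=max(cs,key=cv2.contourArea); print(cv2.contourArea(k),cv2.minAreaRect(k))
for n,pts in(("mug",(226,198)),("jar",(333,245))): print(n,onz("top",*pts,.09))
print(onz("top",286,209,.15))
```

```text
2174.5 ((287.4501037597656, 210.90481567382812), (45.44397735595703, 70.20816040039062), 25.463348388671875)
mug [0.56968235 0.22270793 0.09      ]
jar [ 0.42096632 -0.11528047  0.09      ]
[0.52560333 0.03060855 0.15      ]
```

View pics/z0.png

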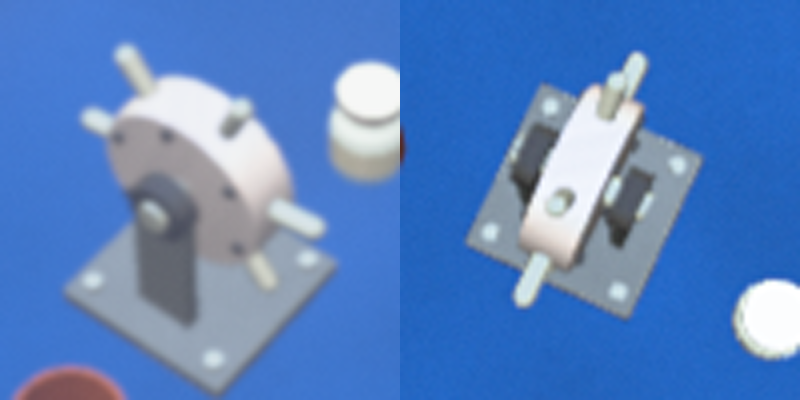

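The zoom shows the foot plate's four corners in the top view and five peg tips in the side view. I'll compute the stand's pose and the peg angles.

Run:
```python
from h import *
P=[(545,84),(702,157),(629,318),(466,243)]
Q=np.array([onz("top",240+(u-400)/4,165+v/4,.016) for u,v in P]); print(Q.round(4))
print([np.linalg.norm(Q[i]-Q[i-1]).round(4) for i in range(4)])
c=Q.mean(0); print("c",c)
e=(Q[0]+Q[3]-Q[1]-Q[2]); 
f=(Q[0]+Q[1]-Q[2]-Q[3]); print(np.degrees(np.arctan2(e[1],e[0])),np.degrees(np.arctan2(f[1],f[0])))
# axle y axis
y=np.degrees(np.arctan2(e[1],e[0])); ya=np.radians((y+np.degrees(np.arctan2(f[1],f[0]))+90)/2); 
n=np.array([np.cos(ya),np.sin(ya),0]); x=np.array([n[1],-n[0],0]); C=np.array([c[0],c[1],.14]); print("axle dir",n,"x",x,"yaw",np.degrees(ya)-90)
def hit(cn,u,v):
    o,d=ray(cn,u,v); return o+d*(np.dot(C-o,n)/np.dot(d,n))
for u,v in [(125,50),(88,115),(240,105),(318,228),(265,283)]:
    p=hit("side",230+u/4,180+v/4)-C; print("side",np.dot(p,x).round(4),p[2].round(4),np.linalg.norm(p).round(4),np.degrees(np.arctan2(np.dot(p,x),p[2])).round(1))
print("proj C",proj("top",C),proj("side",C))
for a in range(0,360,60): pass
for u,v in [(638,60),(524,300),(560,200)]:
    for z in (.14,.2,.25):
        p=onz("top",240+(u-400)/4,165+v/4,z)-C; print("top",z,np.dot(p,x).round(4),np.dot(p,n).round(4))
```

```text
[[ 0.6231  0.0656  0.016 ]
 [ 0.5611 -0.0654  0.016 ]
 [ 0.4271 -0.0046  0.016 ]
 [ 0.4889  0.1304  0.016 ]]
[np.float64(0.149), np.float64(0.1449), np.float64(0.1471), np.float64(0.1485)]
c [0.52506609 0.0314688  0.016     ]
65.04859792158076 -25.105615765148205
axle dir [0.42306917 0.90609739 0.        ] x [ 0.90609739 -0.42306917  0.        ] yaw -25.028508921783725
side 0.0649 0.0819 0.1045 38.4
side 0.1055 -0.0175 0.1069 99.4
side -0.0365 0.0957 0.1024 -20.9
side -0.1051 0.0147 0.1061 -82.0
side -0.0611 -0.0878 0.1069 -145.2
proj C [285.76676761 209.64668176] [279.72401534 222.06905304]
top 0.14 0.1013 0.0009
top 0.2 0.0894 -0.0036
top 0.25 0.0794 -0.0074
top 0.14 -0.1028 0.001
top 0.2 -0.1057 -0.0036
top 0.25 -0.1081 -0.0074
top 0.14 -0.0223 0.0089
top 0.2 -0.0288 0.004
top 0.25 -0.0342 -0.0001
```

```bash
cat >> h.py <<'E'
from scipy.spatial.transform import Rotation as Ro
C=np.array([.5251,.0315,.14]); ya=np.radians(65.0); n=np.array([np.cos(ya),np.sin(ya),0]); xs=np.array([n[1],-n[0],0])
rad=lambda t: np.sin(np.radians(t))*xs+np.cos(np.radians(t))*np.array([0,0,1.])
def plan(th,r,tilt,s=1):
    "row to put grasp point at angle th, radius r, tool tilt"
    S=env.state(); z=-rad(tilt); R=Ro.from_matrix(np.c_[np.cross(s*n,z),s*n,z])
    p=C+r*rad(th)-z*env.grasp_offset
    q=S["tool_rot"]; w=(R*Ro.from_quat([q[1],q[2],q[3],q[0]]).inv()).as_rotvec()
    return np.r_[(p-S["tool_pos"])/.025,np.degrees(w)/6].round(2).tolist()
def where():
    S=env.state(); q=S["tool_rot"]; R=Ro.from_quat([q[1],q[2],q[3],q[0]]).as_matrix()
    g=S["tool_pos"]+R[:,2]*env.grasp_offset-C; f=np.array(S["contact_force"]);m=np.array(S["moment"])
    a=lambda v:np.degrees(np.arctan2(v@xs,v[2])).round(1)
    lev=S["tool_pos"]-C
    print("t",S["time"],"th",a(g),"r",np.linalg.norm(g-(g@n)*n).round(4),"yoff",(g@n).round(4),"tilt",a(-R[:,2]),"F",f.round(2),"M",m.round(3),"tauTCP",(np.cross(lev,f)@n+m@n).round(3),"tauG",(np.cross(g,f)@n).round(3),"mn",(m@n).round(3),"w",round(S["grip_width"],4),"q",S["joints"].round(2))
E
python3 - <<'E'
from h import *
where(); print(plan(-21.5,.155,-21.5),env.grasp_offset)
for i in range(4): env.grab_frame("top"); print(env.state()["contact_force"],env.state()["moment"])
E
```

```text
t 0.1 th -13.6 r 0.1123 yoff -0.6243 tilt 0.1 F [ 0.22 -0.54 -0.56] M [-0.031 -0.013  0.028] tauTCP 0.03 tauG 0.032 mn -0.024 w 0.0853 q [-1.22  0.31  1.51 -0.    1.33 -0.07]
[8.74, 23.48, 1.25, -4.49, 0.0, 21.46] 0.0539
[ 0.13015512  0.36952335 -0.11032813] [-0.004999   -0.0212054   0.03954144]
[0.84346016 0.65245953 0.31942164] [-0.01408553  0.00044158 -0.02749882]
[0.08766477 0.11799081 0.30495176] [-0.00079921 -0.0228084   0.01870933]
[-0.26991812 -0.70845585 -0.69696747] [ 0.00396301 -0.01191528 -0.00104591]
```

```bash
python3 -m crank '[[4,10,3,-1,0,6],[4,10,3,-2,0,10],[8.74,23.48,3,-4.49,0,21.46],[8.74,23.48,3,-4.49,0,21.46],[8.74,23.48,3,-4.49,0,21.46],[8.74,23.48,3,-4.49,0,21.46],[8.74,23.48,3,-4.49,0,21.46],[8.74,23.48,3,-4.49,0,21.46],[8.74,23.48,3,-4.49,0,21.46],[8.74,23.48,3,-4.49,0,21.46]]' 45 60; python3 -c "
from h import *
where();print(plan(-21.5,.155,-21.5))"
```

```text
time: 1.3
tool_pos: [0.4106, -0.0583, 0.3676]
tool_rot: [0.136, 0.572, 0.809, -0.029]
contact_force: [1.0, -0.9, -0.1]
grip_width: 0.045
t 1.3 th -16.5 r 0.1833 yoff -0.1354 tilt -14.9 F [ 1.   -0.86 -0.13] M [ 0.086  0.071 -0.09 ] tauTCP 0.382 tauG 0.217 mn 0.101 w 0.045 q [-0.11 -0.06  1.81 -0.2   1.18 -0.4 ]
[1.8, 4.88, -1.33, -1.57, 0.0, 7.37]
```

```bash
python3 -m crank '[[1.8,4.88,0,-1.57,0,7.37],[1.8,4.88,0,-1.57,0,7.37],[1.8,4.88,0,-1.57,0,7.37],[1.8,4.88,-1.33,-1.57,0,7.37],[1.8,4.88,-1.33,-1.57,0,7.37],[1.8,4.88,-1.33,-1.57,0,7.37],[1.8,4.88,-1.33,-1.57,0,7.37],[1.8,4.88,-1.33,-1.57,0,7.37],[1.8,4.88,-1.33,-1.57,0,7.37],[1.8,4.88,-1.33,-1.57,0,7.37]]'; python3 -c "
from h import *
where();print(plan(-21.5,.125,-21.5),plan(-21.5,.095,-21.5))
a=env.grab_frame('side')[130:280,180:380];b=env.grab_frame('top')[130:280,180:380]
cv2.imwrite('pics/p1.png',cv2.resize(np.hstack([a,b]),(800,300))[:,:,::-1])"
```

```text
time: 2.3
tool_pos: [0.4558, 0.0617, 0.334]
tool_rot: [0.182, 0.216, 0.958, -0.041]
contact_force: [-0.8, -0.5, 0.5]
grip_width: 0.045
t 2.3 th -21.2 r 0.1543 yoff -0.0021 tilt -21.5 F [-0.79 -0.53  0.47] M [0.049 0.211 0.034] tauTCP 0.152 tauG -0.044 mn 0.212 w 0.045 q [ 0.18  0.01  1.86 -0.26  0.98 -0.83]
[0.39, -0.1, -1.1, -0.01, -0.0, 0.07] [0.79, -0.28, -2.22, -0.01, -0.0, 0.07]
```

View pics/p1.png

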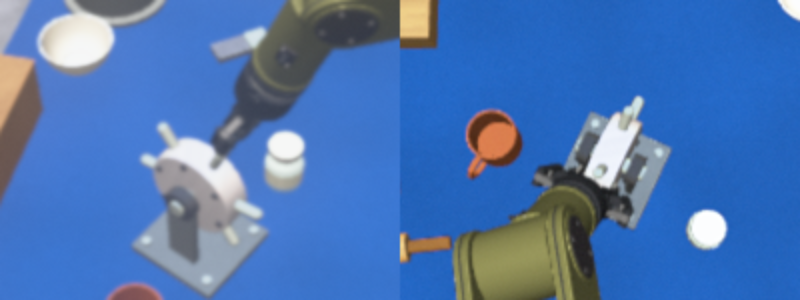

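The fingers line up with the −21.5° peg in both views, so I'll descend onto it.

```bash
python3 -m crank '[[0.2,-0.05,-0.5,0,0,0.07],[0.39,-0.1,-1.1,0,0,0.07],[0.5,-0.15,-1.4,0,0,0.07],[0.6,-0.2,-1.7,0,0,0.07],[0.7,-0.24,-2,0,0,0.07],[0.79,-0.28,-2.22,0,0,0.07],[0.79,-0.28,-2.22,0,0,0.07],[0.79,-0.28,-2.22,0,0,0.07],[0.79,-0.28,-2.22,0,0,0.07],[0.79,-0.28,-2.22,0,0,0.07]]'
cat >> h.py <<'E'
def avg(k=4):
    F=[];M=[]
    for i in range(k):
        env.grab_frame("top"); S=env.state(); F.append(S["contact_force"]);M.append(S["moment"])
    F=np.mean(F,0);M=np.mean(M,0);q=S["tool_rot"];R=Ro.from_quat([q[1],q[2],q[3],q[0]]).as_matrix()
    l=S["tool_pos"]-C; g=l+R[:,2]*env.grasp_offset
    print("AVG F",F.round(2),"M",M.round(3),"tauG",(np.cross(g,F)@n).round(3),"tauTCP",(np.cross(l,F)@n+M@n).round(3),"mn",(M@n).round(3))
E
python3 -c "
from h import *
where();avg(4)"
```

```text
time: 3.4
tool_pos: [0.4755, 0.0548, 0.2786]
tool_rot: [0.182, 0.212, 0.959, -0.04]
contact_force: [0.2, 0.6, 0.1]
grip_width: 0.045
t 3.4 th -21.6 r 0.0952 yoff 0.0002 tilt -21.5 F [0.19 0.62 0.09] M [0.075 0.125 0.031] tauTCP 0.136 tauG -0.005 mn 0.145 w 0.045 q [ 0.15  0.09  1.93 -0.28  0.82 -0.82]
AVG F [0.17 0.19 0.  ] M [0.065 0.141 0.015] tauG 0.007 tauTCP 0.166 mn 0.156
```

```bash
cat >> h.py <<'E'
def arc(d,th0=None,r=.095,dt=None):
    S=env.state(); q=S["tool_rot"]; R=Ro.from_quat([q[1],q[2],q[3],q[0]]).as_matrix()
    g=S["tool_pos"]+R[:,2]*env.grasp_offset-C; t0=np.degrees(np.arctan2(g@xs,g[2])); tl=np.degrees(np.arctan2(-R[:,2]@xs,-R[2,2]))
    dt=d if dt is None else dt
    print([[*[round(v,2) for v in plan(t0+d*i/10,r,tl+dt*i/10)]] for i in range(1,11)])
E
python3 -c "
from h import *
arc(20)"
python3 -m crank '[[0,0,0,0,0,0],[0,0,0,0,0,0],[0,0,0,0,0,0],[0,0,0,0,0,0],[0,0,0,0,0,0],[0,0,0,0,0,0],[0,0,0,0,0,0],[0,0,0,0,0,0],[0,0,0,0,0,0],[0,0,0,0,0,0]]' 0 80
python3 -c "
from h import *
where();arc(20)"
```

```text
[[0.18, -0.08, 0.07, 0.14, 0.3, -0.01], [0.35, -0.17, 0.14, 0.28, 0.61, -0.01], [0.53, -0.25, 0.2, 0.42, 0.91, -0.01], [0.72, -0.34, 0.25, 0.56, 1.21, -0.01], [0.9, -0.42, 0.3, 0.7, 1.51, -0.01], [1.09, -0.51, 0.34, 0.84, 1.81, -0.01], [1.27, -0.6, 0.37, 0.98, 2.12, -0.01], [1.46, -0.68, 0.39, 1.12, 2.42, -0.01], [1.65, -0.77, 0.41, 1.26, 2.72, -0.01], [1.84, -0.86, 0.42, 1.4, 3.02, -0.01]]
time: 4.6
tool_pos: [0.4763, 0.0567, 0.2787]
tool_rot: [0.183, 0.213, 0.959, -0.038]
contact_force: [-0.8, 9.0, 1.4]
grip_width: 0.014
t 4.6 th -21.6 r 0.0953 yoff 0.0025 tilt -21.5 F [-0.85  8.95  1.4 ] M [1.252 0.173 0.479] tauTCP 0.131 tauG -0.354 mn 0.686 w 0.014 q [ 0.15  0.09  1.93 -0.28  0.82 -0.82]
[[0.14, -0.17, 0.06, 0.09, 0.32, -0.01], [0.32, -0.25, 0.13, 0.23, 0.63, -0.01], [0.5, -0.33, 0.19, 0.38, 0.93, -0.01], [0.68, -0.42, 0.24, 0.52, 1.23, -0.01], [0.87, -0.5, 0.29, 0.66, 1.53, -0.01], [1.05, -0.59, 0.32, 0.8, 1.83, -0.01], [1.24, -0.68, 0.35, 0.94, 2.14, -0.01], [1.43, -0.76, 0.38, 1.08, 2.44, -0.01], [1.61, -0.85, 0.4, 1.22, 2.74, -0.0], [1.8, -0.94, 0.4, 1.36, 3.04, -0.0]]
```

```bash
sed -i 's/^C=np.array.*\.14\]);/C=np.array([.5262,.0338,.14]);/' h.py
cat >> h.py <<'E'
def tq(k=0):
    for i in range(k+1):
        S=env.state(); q=S["tool_rot"];R=Ro.from_quat([q[1],q[2],q[3],q[0]]).as_matrix();F=np.array(S["contact_force"])
        l=S["tool_pos"]-C; g=l+R[:,2]*env.grasp_offset; th=np.degrees(np.arctan2(g@xs,g[2])); ti=np.arctan2(-R[:,2]@xs,-R[2,2])
        mn=S["moment"]@n+.425*np.sin(ti)
        print("t%.2f th %.1f tilt %.1f tau %.3f (tauG %.3f, mn %.3f) r %.4f Fn %.1f"%(S["time"],th,np.degrees(ti),np.cross(l,F)@n+mn,np.cross(g,F)@n,mn,np.linalg.norm(g-(g@n)*n),F@n),F.round(1))
        if i<k: env.grab_frame("top")
E
python3 -m crank '[[0.2,0.02,0.07,0.14,0.3,0],[0.4,-0.07,0.14,0.28,0.61,0],[0.58,-0.15,0.2,0.42,0.91,0],[0.77,-0.24,0.25,0.56,1.21,0],[0.95,-0.32,0.3,0.7,1.51,0],[1.14,-0.41,0.34,0.84,1.81,0],[1.32,-0.5,0.37,0.98,2.12,0],[1.51,-0.58,0.39,1.12,2.42,0],[1.7,-0.67,0.41,1.26,2.72,0],[1.89,-0.76,0.42,1.4,3.02,0]]'
python3 -c "
from h import *
tq(4);arc(20)"
```

```text
time: 5.6
tool_pos: [0.5221, 0.0359, 0.2897]
tool_rot: [0.012, 0.216, 0.976, -0.003]
contact_force: [-3.5, 0.8, 7.7]
grip_width: 0.0136
t5.60 th -2.0 tilt -1.4 tau 0.029 (tauG -0.311, mn 0.520) r 0.0959 Fn -0.7 [-3.5  0.8  7.7]
t5.65 th -1.2 tilt -1.3 tau 0.329 (tauG -0.441, mn 1.016) r 0.0959 Fn -1.0 [-4.8  1.1 10.6]
t5.70 th -1.2 tilt -1.4 tau 0.159 (tauG -0.230, mn 0.517) r 0.0959 Fn -0.8 [-2.7  0.4  7.8]
t5.75 th -1.3 tilt -1.5 tau 0.278 (tauG -0.082, mn 0.406) r 0.0959 Fn -0.9 [-1.3 -0.4  6. ]
t5.80 th -1.3 tilt -1.5 tau 0.126 (tauG -0.117, mn 0.307) r 0.0959 Fn -1.5 [-1.9 -0.8  6.5]
[[0.19, -0.09, -0.03, 0.14, 0.3, -0.0], [0.37, -0.18, -0.04, 0.28, 0.6, -0.0], [0.56, -0.27, -0.05, 0.42, 0.91, -0.0], [0.75, -0.36, -0.07, 0.56, 1.21, -0.0], [0.94, -0.44, -0.1, 0.71, 1.51, -0.0], [1.12, -0.53, -0.14, 0.85, 1.81, -0.0], [1.31, -0.62, -0.18, 0.99, 2.11, -0.0], [1.49, -0.7, -0.23, 1.13, 2.42, -0.0], [1.67, -0.79, -0.28, 1.27, 2.72, -0.0], [1.85, -0.87, -0.35, 1.41, 3.02, -0.0]]
```

```bash
cat >> h.py <<'E'
import json
def log(s,d=20,k=0,**kw):
    "s=sign of motion; log the moving sample, then print arc of d degrees"
    S=env.state(); q=S["tool_rot"];R=Ro.from_quat([q[1],q[2],q[3],q[0]]).as_matrix();F=np.array(S["contact_force"])
    l=S["tool_pos"]-C; g=l+R[:,2]*env.grasp_offset; th=np.degrees(np.arctan2(g@xs,g[2])); ti=np.arctan2(-R[:,2]@xs,-R[2,2])
    mn=S["moment"]@n+.425*np.sin(ti); kk=np.cross(R[:,2],F)@n
    v=[round(float(x),3) for x in (s,th,np.degrees(ti),np.cross(g,F)@n,mn,kk)]
    print("s,th,tilt,tauG,mn,k",v,"tau.15 %.3f"%(v[3]+mn-.15*kk),"r %.4f"%np.linalg.norm(g-(g@n)*n),"F",F.round(1),"q",S["joints"].round(2),"v",S["joint_vel"].round(2))
    if s: open("log.txt","a").write(json.dumps([S["time"]]+v)+"\n")
    if d: arc(d,**kw)
E
echo '[5.6,1,-2.0,-1.4,-0.311,0.52,3.5]' > log.txt
python3 -m crank '[[0.19,-0.09,0,0.14,0.3,0],[0.37,-0.18,0,0.28,0.6,0],[0.56,-0.27,-0.02,0.42,0.91,0],[0.75,-0.36,-0.04,0.56,1.21,0],[0.94,-0.44,-0.07,0.71,1.51,0],[1.12,-0.53,-0.11,0.85,1.81,0],[1.31,-0.62,-0.15,0.99,2.11,0],[1.49,-0.7,-0.2,1.13,2.42,0],[1.67,-0.79,-0.25,1.27,2.72,0],[1.85,-0.87,-0.31,1.41,3.02,0]]' - 25
python3 -c "
from h import *
log(1,20)"
```

```text
time: 6.8
tool_pos: [0.5691, 0.014, 0.2827]
tool_rot: [-0.157, 0.213, 0.964, 0.035]
contact_force: [-1.2, 0.3, 9.2]
grip_width: 0.0135
s,th,tilt,tauG,mn,k [1.0, 18.192, 18.549, -0.394, 0.63, 4.137] tau.15 -0.384 r 0.0964 F [-1.2  0.3  9.2] q [-0.1   0.44  1.38  0.1   1.62 -1.25] v [-0.07  0.22 -0.26  0.09  0.37 -0.06]
[[0.16, -0.08, -0.12, 0.13, 0.31, -0.01], [0.33, -0.16, -0.2, 0.27, 0.61, -0.01], [0.51, -0.24, -0.28, 0.42, 0.91, -0.01], [0.68, -0.32, -0.37, 0.56, 1.21, -0.01], [0.84, -0.4, -0.47, 0.7, 1.51, -0.01], [1.01, -0.48, -0.57, 0.84, 1.82, -0.01], [1.17, -0.55, -0.68, 0.98, 2.12, -0.01], [1.33, -0.63, -0.79, 1.12, 2.42, -0.01], [1.48, -0.7, -0.91, 1.26, 2.72, -0.01], [1.63, -0.77, -1.04, 1.4, 3.03, -0.01]]
```

```bash
python3 -m crank '[[0.18,-0.08,-0.06,0.13,0.31,0],[0.35,-0.16,-0.14,0.27,0.61,0],[0.53,-0.24,-0.22,0.42,0.91,0],[0.7,-0.32,-0.31,0.56,1.21,0],[0.86,-0.4,-0.41,0.7,1.51,0],[1.03,-0.48,-0.51,0.84,1.82,0],[1.19,-0.55,-0.62,0.98,2.12,0],[1.35,-0.63,-0.73,1.12,2.42,0],[1.5,-0.7,-0.85,1.26,2.72,0],[1.65,-0.77,-0.98,1.4,3.03,0]]'
python3 -c "
from h import *
log(1,20,r=.096)"
```

```text
time: 7.8
tool_pos: [0.611, -0.0055, 0.2584]
tool_rot: [-0.322, 0.204, 0.922, 0.071]
contact_force: [2.5, -1.1, 9.8]
grip_width: 0.0133
s,th,tilt,tauG,mn,k [1.0, 38.191, 38.492, -0.378, 0.595, 3.948] tau.15 -0.376 r 0.0969 F [ 2.5 -1.1  9.8] q [-0.16  0.68  1.14  0.19  1.98 -1.28] v [-0.04  0.24 -0.23  0.08  0.34 -0.  ]
[[0.12, -0.07, -0.16, 0.14, 0.3, -0.01], [0.26, -0.13, -0.3, 0.28, 0.61, -0.01], [0.4, -0.2, -0.44, 0.42, 0.91, -0.01], [0.54, -0.26, -0.59, 0.56, 1.21, -0.01], [0.66, -0.32, -0.75, 0.7, 1.51, -0.01], [0.79, -0.38, -0.9, 0.84, 1.82, -0.01], [0.91, -0.43, -1.07, 0.98, 2.12, -0.01], [1.02, -0.49, -1.24, 1.12, 2.42, -0.01], [1.13, -0.54, -1.41, 1.26, 2.72, -0.01], [1.23, -0.58, -1.58, 1.4, 3.02, -0.01]]
```

```bash
python3 -m crank '[[0.14,-0.07,-0.13,0.14,0.3,0],[0.28,-0.13,-0.27,0.28,0.61,0],[0.42,-0.2,-0.41,0.42,0.91,0],[0.56,-0.26,-0.56,0.56,1.21,0],[0.68,-0.32,-0.72,0.7,1.51,0],[0.81,-0.38,-0.87,0.84,1.82,0],[0.93,-0.43,-1.04,0.98,2.12,0],[1.04,-0.49,-1.21,1.12,2.42,0],[1.15,-0.54,-1.38,1.26,2.72,0],[1.25,-0.58,-1.55,1.4,3.02,0]]'
python3 -c "
from h import *
log(1,18,r=.0965)"
```

```text
time: 8.8
tool_pos: [0.6428, -0.0203, 0.2196]
tool_rot: [-0.476, 0.188, 0.852, 0.106]
contact_force: [7.9, -2.8, 9.6]
grip_width: 0.0138
s,th,tilt,tauG,mn,k [1.0, 58.12, 58.389, -0.36, 0.705, 3.759] tau.15 -0.219 r 0.0973 F [ 7.9 -2.8  9.6] q [-0.19  0.91  0.93  0.28  2.29 -1.26] v [-0.02  0.22 -0.17  0.1   0.29  0.05]
[[0.06, -0.04, -0.18, 0.12, 0.28, -0.01], [0.14, -0.08, -0.34, 0.25, 0.55, -0.01], [0.22, -0.11, -0.51, 0.37, 0.82, -0.01], [0.3, -0.15, -0.68, 0.5, 1.09, -0.01], [0.36, -0.18, -0.86, 0.63, 1.36, -0.01], [0.43, -0.21, -1.03, 0.75, 1.64, -0.01], [0.49, -0.24, -1.21, 0.88, 1.91, -0.01], [0.54, -0.26, -1.39, 1.01, 2.18, -0.01], [0.59, -0.28, -1.57, 1.13, 2.45, -0.01], [0.63, -0.3, -1.75, 1.26, 2.72, -0.01]]
```

```bash
python3 -m crank '[[0.1,-0.05,-0.13,0.12,0.28,0],[0.2,-0.1,-0.3,0.25,0.55,0],[0.28,-0.14,-0.47,0.37,0.82,0],[0.36,-0.18,-0.64,0.5,1.09,0],[0.42,-0.21,-0.82,0.63,1.36,0],[0.49,-0.24,-0.99,0.75,1.64,0],[0.55,-0.27,-1.17,0.88,1.91,0],[0.6,-0.29,-1.35,1.01,2.18,0],[0.65,-0.31,-1.53,1.13,2.45,0],[0.69,-0.33,-1.71,1.26,2.72,0]]'
python3 -c "
from h import *
log(1,-20,r=.0975)"
```

```text
time: 9.8
tool_pos: [0.6596, -0.0281, 0.176]
tool_rot: [-0.604, 0.169, 0.767, 0.134]
contact_force: [8.7, 1.2, 5.3]
grip_width: 0.0135
s,th,tilt,tauG,mn,k [1.0, 76.144, 76.464, -0.333, 0.838, 3.465] tau.15 -0.015 r 0.0975 F [8.7 1.2 5.3] q [-0.21  1.1   0.8   0.39  2.53 -1.19] v [-0.01  0.18 -0.09  0.14  0.21  0.08]
[[-0.05, 0.01, 0.2, -0.15, -0.3, -0.02], [-0.11, 0.04, 0.41, -0.29, -0.6, -0.02], [-0.17, 0.07, 0.61, -0.43, -0.9, -0.02], [-0.24, 0.1, 0.8, -0.57, -1.21, -0.02], [-0.31, 0.13, 1.0, -0.71, -1.51, -0.02], [-0.39, 0.17, 1.19, -0.85, -1.81, -0.02], [-0.48, 0.21, 1.38, -0.99, -2.11, -0.02], [-0.57, 0.25, 1.57, -1.13, -2.41, -0.02], [-0.67, 0.3, 1.75, -1.27, -2.72, -0.02], [-0.77, 0.35, 1.93, -1.41, -3.02, -0.02]]
```

```bash
python3 -m crank '[[-0.05,0.02,0.2,-0.14,-0.3,0],[-0.11,0.04,0.41,-0.28,-0.6,0],[-0.17,0.07,0.61,-0.42,-0.9,0],[-0.24,0.1,0.8,-0.56,-1.21,0],[-0.31,0.13,1.0,-0.7,-1.51,0],[-0.39,0.17,1.19,-0.84,-1.81,0],[-0.48,0.21,1.38,-0.98,-2.11,0],[-0.57,0.25,1.57,-1.12,-2.41,0],[-0.67,0.3,1.75,-1.26,-2.72,0],[-0.77,0.35,1.93,-1.4,-3.02,0]]'
python3 -c "
from h import *
log(-1,-20,r=.0975)"
```

```text
time: 10.8
tool_pos: [0.641, -0.0195, 0.2211]
tool_rot: [-0.46, 0.191, 0.861, 0.101]
contact_force: [5.2, 0.2, -5.1]
grip_width: 0.0138
s,th,tilt,tauG,mn,k [-1.0, 57.996, 56.14, 0.652, -0.985, -6.798] tau.15 0.687 r 0.0964 F [ 5.2  0.2 -5.1] q [-0.19  0.88  0.95  0.26  2.25 -1.26] v [ 0.02 -0.23  0.18 -0.1  -0.29 -0.04]
[[-0.08, 0.03, 0.2, -0.13, -0.31, -0.0], [-0.19, 0.08, 0.37, -0.27, -0.61, -0.0], [-0.31, 0.13, 0.54, -0.41, -0.91, -0.0], [-0.43, 0.19, 0.7, -0.55, -1.21, -0.0], [-0.56, 0.25, 0.86, -0.69, -1.52, 0.0], [-0.69, 0.31, 1.01, -0.83, -1.82, 0.0], [-0.82, 0.38, 1.16, -0.98, -2.12, 0.0], [-0.97, 0.44, 1.3, -1.12, -2.42, 0.0], [-1.11, 0.51, 1.44, -1.26, -2.72, 0.0], [-1.26, 0.58, 1.57, -1.4, -3.03, 0.0]]
```

```bash
python3 -m crank '[[-0.1,0.04,0.18,-0.14,-0.3,0],[-0.21,0.09,0.35,-0.28,-0.61,0],[-0.33,0.14,0.52,-0.42,-0.91,0],[-0.45,0.2,0.68,-0.56,-1.21,0],[-0.58,0.26,0.84,-0.7,-1.52,0],[-0.71,0.32,0.99,-0.84,-1.82,0],[-0.84,0.39,1.14,-0.98,-2.12,0],[-0.99,0.45,1.28,-1.12,-2.42,0],[-1.13,0.52,1.42,-1.26,-2.72,0],[-1.28,0.59,1.55,-1.4,-3.03,0]]'
python3 -c "
from h import *
log(-1,-20,r=.0965)"
```

```text
time: 11.8
tool_pos: [0.6083, -0.0043, 0.2596]
tool_rot: [-0.304, 0.205, 0.928, 0.067]
contact_force: [3.3, 2.2, -11.7]
grip_width: 0.0135
s,th,tilt,tauG,mn,k [-1.0, 37.612, 36.268, 0.843, -1.476, -8.582] tau.15 0.654 r 0.0961 F [  3.3   2.2 -11.7] q [-0.16  0.65  1.16  0.18  1.94 -1.28] v [ 0.04 -0.24  0.24 -0.08 -0.34  0.  ]
[[-0.15, 0.06, 0.14, -0.14, -0.3, -0.01], [-0.3, 0.14, 0.25, -0.28, -0.61, -0.0], [-0.47, 0.21, 0.37, -0.42, -0.91, -0.0], [-0.63, 0.29, 0.47, -0.56, -1.21, -0.0], [-0.8, 0.37, 0.57, -0.7, -1.51, -0.0], [-0.97, 0.45, 0.66, -0.84, -1.81, -0.0], [-1.14, 0.53, 0.75, -0.98, -2.12, -0.0], [-1.32, 0.61, 0.83, -1.12, -2.42, -0.0], [-1.5, 0.69, 0.9, -1.26, -2.72, -0.0], [-1.68, 0.78, 0.97, -1.41, -3.02, -0.0]]
```

```bash
python3 -m crank '[[-0.15,0.07,0.13,-0.14,-0.3,0],[-0.3,0.14,0.24,-0.28,-0.61,0],[-0.47,0.21,0.36,-0.42,-0.91,0],[-0.63,0.29,0.46,-0.56,-1.21,0],[-0.8,0.37,0.56,-0.7,-1.51,0],[-0.97,0.45,0.65,-0.84,-1.81,0],[-1.14,0.53,0.74,-0.98,-2.12,0],[-1.32,0.61,0.82,-1.12,-2.42,0],[-1.5,0.69,0.89,-1.26,-2.72,0],[-1.68,0.78,0.96,-1.4,-3.02,0]]'
python3 -c "
from h import *
log(-1,-20,r=.096)"
```

```text
time: 12.8
tool_pos: [0.5661, 0.0153, 0.283]
tool_rot: [-0.139, 0.214, 0.966, 0.031]
contact_force: [4.6, 3.6, -18.1]
grip_width: 0.0131
s,th,tilt,tauG,mn,k [-1.0, 17.459, 16.406, 0.767, -1.784, -7.709] tau.15 0.139 r 0.0957 F [  4.6   3.6 -18.1] q [-0.1   0.42  1.4   0.09  1.58 -1.24] v [ 0.08 -0.22  0.26 -0.09 -0.37  0.07]
[[-0.18, 0.08, 0.07, -0.14, -0.3, -0.01], [-0.36, 0.17, 0.12, -0.28, -0.6, -0.01], [-0.55, 0.25, 0.17, -0.42, -0.91, -0.01], [-0.74, 0.34, 0.2, -0.57, -1.21, -0.01], [-0.92, 0.43, 0.23, -0.71, -1.51, -0.01], [-1.11, 0.51, 0.25, -0.85, -1.81, -0.01], [-1.3, 0.6, 0.27, -0.99, -2.11, -0.01], [-1.49, 0.69, 0.28, -1.13, -2.42, -0.01], [-1.68, 0.78, 0.28, -1.27, -2.72, -0.01], [-1.87, 0.87, 0.27, -1.41, -3.02, -0.01]]
```

```bash
python3 -m crank '[[-0.18,0.08,0.02,-0.14,-0.3,0],[-0.36,0.17,0.02,-0.28,-0.6,0],[-0.55,0.25,0.04,-0.42,-0.91,0],[-0.74,0.34,0.06,-0.57,-1.21,0],[-0.92,0.43,0.09,-0.71,-1.51,0],[-1.11,0.51,0.11,-0.85,-1.81,0],[-1.3,0.6,0.13,-0.99,-2.11,0],[-1.49,0.69,0.14,-1.13,-2.42,0],[-1.68,0.78,0.14,-1.27,-2.72,0],[-1.87,0.87,0.13,-1.41,-3.02,0]]'
python3 -c "
from h import *
log(-1,-20,r=.096)"
```

```text
time: 13.8
tool_pos: [0.5198, 0.0368, 0.2887]
tool_rot: [0.032, 0.216, 0.976, -0.007]
contact_force: [8.0, 0.9, -10.1]
grip_width: 0.0136
s,th,tilt,tauG,mn,k [-1.0, -2.192, -3.697, 0.616, -1.132, -6.205] tau.15 0.414 r 0.0950 F [  8.    0.9 -10.1] q [ 0.01  0.22  1.67 -0.03  1.19 -1.12] v [ 0.13 -0.18  0.28 -0.17 -0.4   0.19]
[[-0.19, 0.09, 0.03, -0.15, -0.3, -0.01], [-0.38, 0.18, 0.0, -0.29, -0.6, -0.01], [-0.57, 0.26, -0.02, -0.43, -0.9, -0.01], [-0.75, 0.35, -0.06, -0.57, -1.21, -0.01], [-0.94, 0.44, -0.1, -0.71, -1.51, -0.01], [-1.12, 0.52, -0.15, -0.85, -1.81, -0.01], [-1.31, 0.61, -0.21, -0.99, -2.11, -0.01], [-1.49, 0.69, -0.27, -1.13, -2.41, -0.01], [-1.67, 0.78, -0.34, -1.27, -2.72, -0.01], [-1.84, 0.86, -0.42, -1.41, -3.02, -0.01]]
```

```bash
python3 -m crank '[[-0.19,0.09,-0.02,-0.14,-0.3,0],[-0.38,0.18,-0.06,-0.28,-0.6,0],[-0.57,0.26,-0.08,-0.42,-0.9,0],[-0.75,0.35,-0.12,-0.56,-1.21,0],[-0.94,0.44,-0.16,-0.7,-1.51,0],[-1.12,0.52,-0.21,-0.84,-1.81,0],[-1.31,0.61,-0.27,-0.98,-2.11,0],[-1.49,0.69,-0.33,-1.12,-2.41,0],[-1.67,0.78,-0.4,-1.26,-2.72,0],[-1.84,0.86,-0.48,-1.4,-3.02,0]]'
python3 -c "
from h import *
log(-1,20,r=.0955)"
```

```text
time: 14.8
tool_pos: [0.4738, 0.0582, 0.2767]
tool_rot: [0.2, 0.211, 0.956, -0.044]
contact_force: [13.9, -3.1, -17.6]
grip_width: 0.0134
s,th,tilt,tauG,mn,k [-1.0, -22.516, -23.617, 0.578, -1.213, -5.695] tau.15 0.220 r 0.0945 F [ 13.9  -3.1 -17.6] q [ 0.18  0.09  1.95 -0.33  0.79 -0.76] v [ 0.21 -0.08  0.28 -0.48 -0.37  0.56]
[[0.16, -0.08, 0.11, 0.13, 0.3, -0.02], [0.34, -0.16, 0.19, 0.28, 0.61, -0.02], [0.52, -0.24, 0.25, 0.42, 0.91, -0.02], [0.7, -0.33, 0.31, 0.56, 1.21, -0.02], [0.88, -0.41, 0.36, 0.7, 1.51, -0.02], [1.07, -0.5, 0.4, 0.84, 1.82, -0.02], [1.26, -0.59, 0.44, 0.98, 2.12, -0.02], [1.44, -0.67, 0.46, 1.12, 2.42, -0.02], [1.63, -0.76, 0.49, 1.26, 2.72, -0.02], [1.82, -0.85, 0.5, 1.4, 3.02, -0.01]]
```

```bash
sed -i 's/C=np.array(\[.5262,.0338,.14\])/C=np.array([.5278,.0331,.14])/' h.py
python3 -m crank '[[0.23,-0.11,-0.07,0.14,0.3,0],[0.41,-0.19,0.02,0.28,0.61,0],[0.59,-0.27,0.08,0.42,0.91,0],[0.77,-0.36,0.14,0.56,1.21,0],[0.95,-0.44,0.19,0.7,1.51,0],[1.13,-0.53,0.24,0.84,1.82,0],[1.31,-0.62,0.28,0.98,2.12,0],[1.49,-0.7,0.3,1.12,2.42,0],[1.68,-0.79,0.32,1.26,2.72,0],[1.87,-0.88,0.33,1.4,3.02,0]]'
python3 -c "
from h import *
log(1,20,r=.095)"
```

```text
time: 15.8
tool_pos: [0.519, 0.0371, 0.2885]
tool_rot: [0.03, 0.216, 0.976, -0.005]
contact_force: [-3.8, 3.0, 15.0]
grip_width: 0.014
s,th,tilt,tauG,mn,k [1.0, -3.858, -3.452, -0.352, 0.668, 3.813] tau.15 -0.256 r 0.0949 F [-3.8  3.  15. ] q [ 0.    0.22  1.67 -0.03  1.19 -1.12] v [-0.13  0.18 -0.27  0.18  0.41 -0.21]
[[0.19, -0.09, 0.01, 0.12, 0.31, -0.0], [0.38, -0.17, 0.02, 0.26, 0.61, -0.0], [0.57, -0.26, 0.01, 0.4, 0.92, -0.0], [0.75, -0.35, -0.0, 0.54, 1.22, -0.0], [0.94, -0.44, -0.02, 0.68, 1.52, -0.0], [1.13, -0.52, -0.05, 0.82, 1.82, 0.0], [1.31, -0.61, -0.08, 0.97, 2.12, 0.0], [1.5, -0.7, -0.12, 1.11, 2.43, 0.0], [1.68, -0.78, -0.17, 1.25, 2.73, 0.0], [1.86, -0.87, -0.22, 1.39, 3.03, 0.0]]
```

```bash
python3 -m crank '[[0.19,-0.09,0.05,0.14,0.3,0],[0.38,-0.17,0.08,0.28,0.61,0],[0.57,-0.26,0.07,0.42,0.91,0],[0.75,-0.35,0.06,0.56,1.22,0],[0.94,-0.44,0.04,0.7,1.52,0],[1.13,-0.52,0.02,0.84,1.82,0],[1.31,-0.61,-0.01,0.98,2.12,0],[1.5,-0.7,-0.05,1.12,2.43,0],[1.68,-0.78,-0.1,1.26,2.73,0],[1.86,-0.87,-0.15,1.4,3.03,0]]'
python3 -c "
from h import *
log(1,20,r=.095)"
```

```text
time: 16.8
tool_pos: [0.5656, 0.0156, 0.2829]
tool_rot: [-0.142, 0.214, 0.966, 0.032]
contact_force: [0.3, 5.1, 3.2]
grip_width: 0.0137
s,th,tilt,tauG,mn,k [1.0, 16.001, 16.687, -0.252, 0.175, 2.686] tau.15 -0.480 r 0.0950 F [0.3 5.1 3.2] q [-0.1   0.43  1.4   0.1   1.59 -1.25] v [-0.08  0.22 -0.26  0.1   0.37 -0.07]
[[0.18, -0.09, -0.06, 0.13, 0.31, -0.01], [0.36, -0.17, -0.13, 0.27, 0.61, -0.01], [0.53, -0.25, -0.2, 0.41, 0.91, -0.01], [0.71, -0.33, -0.29, 0.56, 1.21, -0.01], [0.88, -0.41, -0.37, 0.7, 1.51, -0.01], [1.04, -0.49, -0.47, 0.84, 1.82, -0.01], [1.21, -0.57, -0.57, 0.98, 2.12, -0.01], [1.37, -0.64, -0.68, 1.12, 2.42, -0.01], [1.53, -0.72, -0.79, 1.26, 2.72, -0.01], [1.68, -0.79, -0.91, 1.4, 3.03, -0.01]]
```

```bash
python3 -m crank '[[0.18,-0.08,-0.06,0.14,0.3,0],[0.36,-0.17,-0.13,0.28,0.61,0],[0.53,-0.25,-0.2,0.42,0.91,0],[0.71,-0.33,-0.29,0.56,1.21,0],[0.88,-0.41,-0.37,0.7,1.51,0],[1.04,-0.49,-0.47,0.84,1.82,0],[1.21,-0.57,-0.57,0.98,2.12,0],[1.37,-0.64,-0.68,1.12,2.42,0],[1.53,-0.72,-0.79,1.26,2.72,0],[1.68,-0.79,-0.91,1.4,3.03,0]]'
python3 -c "
from h import *
log(1,20,r=.0955)"
```

```text
time: 17.8
tool_pos: [0.6079, -0.0041, 0.2598]
tool_rot: [-0.308, 0.205, 0.927, 0.068]
contact_force: [1.1, 4.7, 2.1]
grip_width: 0.0137
s,th,tilt,tauG,mn,k [1.0, 36.178, 36.715, -0.193, 0.127, 2.042] tau.15 -0.373 r 0.0949 F [1.1 4.7 2.1] q [-0.16  0.66  1.16  0.18  1.95 -1.28] v [-0.04  0.24 -0.23  0.08  0.34 -0.01]
[[0.16, -0.08, -0.11, 0.14, 0.3, -0.02], [0.31, -0.15, -0.24, 0.28, 0.61, -0.02], [0.45, -0.22, -0.38, 0.42, 0.91, -0.02], [0.59, -0.28, -0.52, 0.56, 1.21, -0.02], [0.72, -0.34, -0.67, 0.7, 1.51, -0.02], [0.85, -0.4, -0.82, 0.84, 1.81, -0.02], [0.97, -0.46, -0.98, 0.98, 2.12, -0.02], [1.09, -0.51, -1.14, 1.12, 2.42, -0.02], [1.2, -0.57, -1.31, 1.26, 2.72, -0.02], [1.31, -0.62, -1.48, 1.4, 3.02, -0.02]]
```

```bash
python3 -m crank '[[0.15,-0.07,-0.12,0.14,0.3,0],[0.3,-0.14,-0.25,0.28,0.61,0],[0.44,-0.21,-0.39,0.42,0.91,0],[0.58,-0.27,-0.53,0.56,1.21,0],[0.71,-0.33,-0.68,0.7,1.51,0],[0.84,-0.39,-0.83,0.84,1.81,0],[0.96,-0.45,-0.99,0.98,2.12,0],[1.08,-0.51,-1.15,1.12,2.42,0],[1.19,-0.56,-1.32,1.26,2.72,0],[1.3,-0.61,-1.49,1.4,3.02,0]]'
python3 -c "
from h import *
log(1,24,r=.0955)"
```

```text
time: 18.8
tool_pos: [0.6404, -0.0191, 0.2221]
tool_rot: [-0.464, 0.189, 0.859, 0.102]
contact_force: [0.8, 5.6, 0.3]
grip_width: 0.0139
s,th,tilt,tauG,mn,k [1.0, 56.383, 56.707, -0.117, 0.157, 1.221] tau.15 -0.143 r 0.0949 F [0.8 5.6 0.3] q [-0.19  0.89  0.95  0.26  2.26 -1.26] v [-0.02  0.23 -0.18  0.1   0.3   0.04]
[[0.14, -0.07, -0.2, 0.17, 0.36, -0.03], [0.25, -0.13, -0.42, 0.34, 0.73, -0.03], [0.35, -0.18, -0.64, 0.51, 1.09, -0.03], [0.45, -0.22, -0.86, 0.67, 1.45, -0.03], [0.54, -0.26, -1.09, 0.84, 1.81, -0.03], [0.62, -0.3, -1.33, 1.01, 2.18, -0.03], [0.69, -0.33, -1.57, 1.18, 2.54, -0.03], [0.75, -0.36, -1.81, 1.35, 2.9, -0.03], [0.8, -0.38, -2.05, 1.52, 3.26, -0.03], [0.84, -0.4, -2.3, 1.69, 3.63, -0.03]]
```

```bash
python3 -m crank '[[0.12,-0.06,-0.2,0.17,0.36,0],[0.23,-0.11,-0.42,0.34,0.73,0],[0.33,-0.16,-0.64,0.51,1.09,0],[0.43,-0.2,-0.86,0.67,1.45,0],[0.52,-0.24,-1.09,0.84,1.81,0],[0.6,-0.28,-1.33,1.01,2.18,0],[0.67,-0.31,-1.57,1.18,2.54,0],[0.73,-0.34,-1.81,1.35,2.9,0],[0.78,-0.36,-2.05,1.52,3.26,0],[0.82,-0.38,-2.3,1.69,3.63,0]]'
python3 -c "
from h import *
log(1,0)
D=np.array([json.loads(l) for l in open('log.txt')]);s,th,ti,tg,mn,k=D[:,1:].T;t=np.radians(th);tr=np.radians(ti)
def fit(A,y,nm):
    x,res,_,_=np.linalg.lstsq(A,y,rcond=None);e=y-A@x;sg=e.std()*np.sqrt(len(y)/(len(y)-len(x)))
    print(nm,x.round(3),'rms',sg.round(3),'phi0',np.degrees(np.arctan2(x[2],x[1])).round(1),'M',np.hypot(x[1],x[2]).round(3))
o=[-s,np.sin(t),np.cos(t)]
fit(np.c_[tuple(o)],tg,'tauG')
fit(np.c_[tuple(o)],tg+mn-.15*k,'.15')
fit(np.c_[tuple(o+[k])],tg+mn,'fitL')
fit(np.c_[tuple(o+[k,-np.sin(tr)])],tg+mn,'fitL+bias')
"
```

```text
time: 19.8
tool_pos: [0.6609, -0.0286, 0.1642]
tool_rot: [-0.632, 0.163, 0.744, 0.139]
contact_force: [1.1, 7.9, 1.8]
grip_width: 0.0135
s,th,tilt,tauG,mn,k [1.0, 80.578, 80.702, -0.208, 0.155, 2.192] tau.15 -0.382 r 0.0948 F [1.1 7.9 1.8] q [-0.21  1.14  0.79  0.42  2.58 -1.17] v [-0.01  0.24 -0.1   0.2   0.27  0.13]
tauG [0.504 0.189 0.162] rms 0.089 phi0 40.5 M 0.249
.15 [ 0.39   0.221 -0.034] rms 0.154 phi0 -8.7 M 0.223
fitL [ 0.5    0.264 -0.002  0.171] rms 0.159 phi0 -0.5 M 0.264
fitL+bias [ 0.452  2.987 -0.019  0.169  2.748] rms 0.167 phi0 -0.4 M 2.987
```

```bash
cat >> h.py <<'E'
def plan2(th,r,tilt,yaw=90,off=0):
    "jaws turned: yaw=0 along axle, 90 along tangent; off=shift along axle"
    S=env.state(); z=-rad(tilt); y=np.cos(np.radians(yaw))*n+np.sin(np.radians(yaw))*np.cross(n,rad(tilt)); R=Ro.from_matrix(np.c_[np.cross(y,z),y,z])
    p=C+r*rad(th)-z*env.grasp_offset+off*n
    q=S["tool_rot"]; w=(R*Ro.from_quat([q[1],q[2],q[3],q[0]]).inv()).as_rotvec()
    return np.r_[(p-S["tool_pos"])/.025,np.degrees(w)/6].round(2).tolist()
E
python3 -c "
from h import *
for a in [(80.6,.12,80.6,0),(80.6,.17,80.6,0),(50,.175,50,25),(20,.18,20,50),(-10,.18,-10,70),(-39.4,.165,-39.4,90)]: print(a,plan2(*a))"
```

```text
(80.6, 0.12, 80.6, 0) [0.89, -0.43, 0.17, -0.01, -0.01, -0.04]
(80.6, 0.17, 80.6, 0) [2.68, -1.26, 0.49, -0.01, -0.01, -0.04]
(50, 0.175, 50, 25) [1.03, -0.49, 4.92, -5.6, -2.95, -1.8]
(20, 0.18, 20, 50) [-2.43, 1.12, 7.82, -10.06, -5.74, -5.59]
(-10, 0.18, -10, 70) [-6.8, 3.16, 8.24, -12.22, -8.7, -10.49]
(-39.4, 0.165, -39.4, 90) [-10.36, 4.82, 5.8, -11.96, -11.14, -16.37]
```

```bash
python3 -m crank '[[0,0,0,0,0,0],[0,0,0,0,0,0],[0,0,0,0,0,0],[0.3,-0.14,0.06,0,0,0],[0.89,-0.43,0.17,0,0,0],[1.8,-0.85,0.33,0,0,0],[2.68,-1.26,0.49,0,0,0],[2.68,-1.26,0.49,0,0,0],[2.3,-1.1,1.8,-1,-1,0],[1.9,-0.9,3,-2.3,-1.5,-0.5]]' 50
python3 -c "
from h import *
where()
for a in [(20,.18,20,50),(-10,.18,-10,70),(-39.4,.165,-39.4,90)]: print(a,plan2(*a))"
```

```text
time: 20.8
tool_pos: [0.7082, -0.0526, 0.2338]
tool_rot: [-0.547, 0.246, 0.796, 0.076]
contact_force: [0.2, 0.2, 2.6]
grip_width: 0.05
t 20.8 th 64.1 r 0.1668 yoff -0.0013 tilt 67.1 F [0.2  0.15 2.58] M [-0.168 -0.319 -0.048] tauTCP -0.865 tauG -0.379 mn -0.36 w 0.05 q [-0.22  1.07  0.6   0.4   2.6  -0.98]
(20, 0.18, 20, 50) [-4.31, 2.07, 5.04, -7.53, -4.76, -5.05]
(-10, 0.18, -10, 70) [-8.69, 4.11, 5.46, -9.59, -8.26, -9.53]
(-39.4, 0.165, -39.4, 90) [-12.25, 5.78, 3.01, -9.38, -11.47, -14.8]
```

```bash
python3 -m crank '[[-1,0.5,2.2,-1.9,-1.2,-1.2],[-2.2,1,3.8,-3.8,-2.4,-2.5],[-3.2,1.5,4.6,-5.6,-3.6,-3.8],[-4.31,2.07,5.04,-7.53,-4.76,-5.05],[-5.4,2.6,5.2,-8,-5.6,-6.2],[-6.5,3.1,5.4,-8.5,-6.5,-7.3],[-7.6,3.6,5.5,-9,-7.4,-8.4],[-8.69,4.11,5.46,-9.59,-8.26,-9.53],[-9.9,4.7,4.8,-9.5,-9.3,-11.2],[-11,5.2,4,-9.45,-10.4,-13]]' 50
python3 -c "
from h import *
where()
for a in [(-39.4,.165,-39.4,90)]: print(a,plan2(*a))"
```

```text
time: 21.8
tool_pos: [0.4307, 0.0775, 0.3403]
tool_rot: [0.01, 0.7, 0.712, 0.056]
contact_force: [0.3, 0.3, 0.8]
grip_width: 0.05
t 21.8 th -35.3 r 0.1797 yoff 0.0045 tilt -3.2 F [0.33 0.32 0.81] M [-0.036  0.07  -0.024] tauTCP 0.168 tauG 0.109 mn 0.049 w 0.05 q [0.04 0.04 1.76 0.07 1.25 0.  ]
(-39.4, 0.165, -39.4, 90) [-1.15, 0.57, -1.25, -1.77, -5.48, -4.4]
```

```bash
python3 -m crank '[[-0.4,0.2,0,-0.4,-1.3,-1],[-0.8,0.4,0,-0.9,-2.6,-2],[-1.15,0.57,-0.3,-1.3,-4,-3.2],[-1.15,0.57,-0.8,-1.77,-5.48,-4.4],[-1.15,0.57,-1.25,-1.77,-5.48,-4.4],[-1.15,0.57,-1.25,-1.77,-5.48,-4.4],[-1.15,0.57,-1.25,-1.77,-5.48,-4.4],[-1.15,0.57,-1.25,-1.77,-5.48,-4.4],[-1.15,0.57,-1.25,-1.77,-5.48,-4.4],[-1.15,0.57,-1.25,-1.77,-5.48,-4.4]]'
python3 -c "
from h import *
where()
for a in [(-39.4,.125,-39.4,90),(-39.4,.095,-39.4,90)]: print(a,plan2(*a))
a=env.grab_frame('side')[130:280,180:380];b=env.grab_frame('top')[130:280,180:380]
cv2.imwrite('pics/p2.png',cv2.resize(np.hstack([a,b]),(800,300))[:,:,::-1])"
```

```text
time: 22.8
tool_pos: [0.4045, 0.0914, 0.3086]
tool_rot: [0.28, 0.795, 0.508, 0.18]
contact_force: [0.1, -0.0, 0.1]
grip_width: 0.0501
t 22.8 th -39.0 r 0.1629 yoff 0.0009 tilt -38.9 F [ 0.06 -0.02  0.1 ] M [ 0.072  0.254 -0.019] tauTCP 0.285 tauG 0.019 mn 0.26 w 0.0501 q [ 0.48 -0.04  2.12 -0.79  0.78  1.41]
(-39.4, 0.125, -39.4, 90) [0.81, -0.41, -1.21, -0.04, -0.07, -0.03]
(-39.4, 0.095, -39.4, 90) [1.5, -0.73, -2.14, -0.04, -0.07, -0.03]
```

View pics/p2.png

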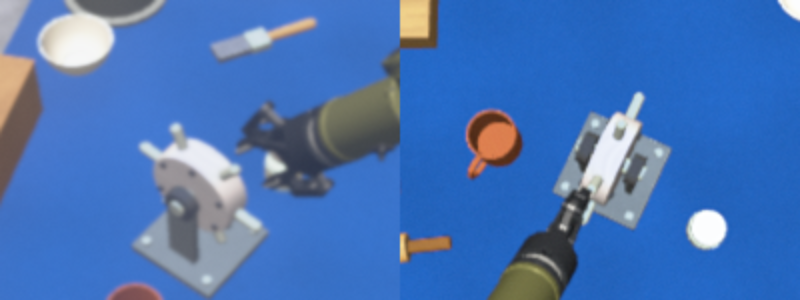

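The fingers straddle the next peg. I'll check its angle from the side view tips at (145,148), (177,128) and (240,170) in the crop.

```bash
python3 -c "
from h import *
for u,v in [(145,148),(177,128),(240,170),(260,222)]:
    o,d=ray('side',180+u/2,130+v/2); p=o+d*((C-o)@n/(d@n))-C; print(np.linalg.norm(p).round(4),np.degrees(np.arctan2(p@xs,p[2])).round(1))"
python3 -m crank '[[0.3,-0.15,-0.4,0,-0.07,0],[0.6,-0.3,-0.8,0,-0.07,0],[0.81,-0.41,-1.21,0,-0.07,0],[1,-0.5,-1.5,0,-0.07,0],[1.2,-0.6,-1.8,0,-0.07,0],[1.4,-0.68,-2,0,-0.07,0],[1.5,-0.73,-2.14,0,-0.07,0],[1.5,-0.73,-2.14,0,-0.07,0],[1.5,-0.73,-2.14,0,-0.07,0],[1.5,-0.73,-2.14,0,-0.07,0]]' 50
python3 -c "
from h import *
where();print(plan2(-39.4,.095,-39.4,90))"
```

```text
0.0982 83.7
0.1035 19.3
0.115 -40.2
0.111 -88.7
time: 23.9
tool_pos: [0.4421, 0.0736, 0.2547]
tool_rot: [0.282, 0.794, 0.506, 0.183]
contact_force: [0.0, -0.7, -0.9]
grip_width: 0.0501
t 23.9 th -39.7 r 0.0949 yoff 0.0007 tilt -39.3 F [ 0.05 -0.67 -0.94] M [0.133 0.343 0.021] tauTCP 0.316 tauG -0.033 mn 0.367 w 0.0501 q [ 0.38  0.09  2.18 -0.97  0.59  1.57]
[0.0, -0.02, 0.01, -0.04, 0.01, -0.03]
```

```bash
cat >> h.py <<'E'
def arc2(d,r=.095):
    S=env.state(); q=S["tool_rot"]; R=Ro.from_quat([q[1],q[2],q[3],q[0]]).as_matrix()
    g=S["tool_pos"]+R[:,2]*env.grasp_offset-C; t0=np.degrees(np.arctan2(g@xs,g[2]))
    print([plan2(t0+d*i/10,r,t0+d*i/10) for i in range(1,11)])
def log2(s,d): log(s,0); arc2(d)
E
mv=1; python3 -c "
from h import *
arc2(20)"
```

```text
[[0.13, -0.08, 0.12, 0.08, 0.26, -0.03], [0.28, -0.15, 0.25, 0.22, 0.57, -0.02], [0.43, -0.22, 0.37, 0.36, 0.87, -0.02], [0.59, -0.3, 0.48, 0.5, 1.17, -0.02], [0.75, -0.37, 0.58, 0.64, 1.47, -0.02], [0.92, -0.45, 0.68, 0.78, 1.77, -0.02], [1.09, -0.53, 0.78, 0.92, 2.08, -0.02], [1.26, -0.61, 0.86, 1.06, 2.38, -0.02], [1.43, -0.69, 0.95, 1.2, 2.68, -0.02], [1.61, -0.77, 1.02, 1.34, 2.98, -0.02]]
```

```bash
python3 -m crank '[[0.13,-0.07,0.12,0.1,0.27,0],[0.28,-0.14,0.25,0.24,0.58,0],[0.43,-0.21,0.37,0.38,0.88,0],[0.59,-0.28,0.48,0.52,1.18,0],[0.75,-0.35,0.58,0.65,1.48,0],[0.92,-0.43,0.68,0.79,1.78,0],[1.09,-0.51,0.78,0.93,2.09,0],[1.26,-0.59,0.86,1.07,2.39,0],[1.43,-0.67,0.95,1.21,2.69,0],[1.61,-0.75,1.02,1.35,2.99,0]]' 24
python3 -c "
from h import *
log2(1,20)"
```

```text
time: 24.9
tool_pos: [0.4817, 0.055, 0.2801]
tool_rot: [0.143, 0.831, 0.53, 0.091]
contact_force: [-1.1, -0.6, 0.6]
grip_width: 0.0238
s,th,tilt,tauG,mn,k [1.0, -20.287, -19.498, -0.048, 0.235, 0.518] tau.15 0.110 r 0.0952 F [-1.1 -0.6  0.6] q [ 0.14  0.11  1.9  -0.24  0.86  0.7 ] v [-0.2   0.1  -0.28  0.42  0.39 -0.5 ]
[[0.15, -0.08, 0.05, 0.08, 0.19, -0.02], [0.33, -0.17, 0.11, 0.22, 0.49, -0.02], [0.51, -0.25, 0.17, 0.36, 0.79, -0.02], [0.69, -0.34, 0.21, 0.5, 1.09, -0.02], [0.88, -0.42, 0.26, 0.64, 1.39, -0.02], [1.07, -0.51, 0.29, 0.78, 1.7, -0.02], [1.25, -0.6, 0.32, 0.92, 2.0, -0.02], [1.44, -0.69, 0.33, 1.06, 2.3, -0.02], [1.63, -0.77, 0.35, 1.2, 2.6, -0.02], [1.82, -0.86, 0.35, 1.34, 2.91, -0.02]]
```

```bash
python3 -m crank '[[0.18,-0.08,0.07,0.14,0.3,0],[0.36,-0.17,0.13,0.28,0.6,0],[0.54,-0.25,0.19,0.42,0.91,0],[0.72,-0.34,0.23,0.56,1.21,0],[0.9,-0.42,0.28,0.7,1.51,0],[1.09,-0.51,0.31,0.84,1.81,0],[1.27,-0.6,0.34,0.98,2.11,0],[1.46,-0.68,0.35,1.12,2.42,0],[1.65,-0.77,0.37,1.26,2.72,0],[1.84,-0.86,0.37,1.4,3.02,0]]'
python3 -c "
from h import *
log2(1,20)"
```

```text
time: 25.9
tool_pos: [0.5277, 0.0336, 0.2893]
tool_rot: [-0.004, 0.843, 0.538, -0.002]
contact_force: [-0.4, 0.4, 1.2]
grip_width: 0.0242
s,th,tilt,tauG,mn,k [1.0, -0.457, 0.499, -0.049, 0.158, 0.533] tau.15 0.029 r 0.0954 F [-0.4  0.4  1.2] q [-0.02  0.26  1.62  0.    1.27  0.41] v [-0.12  0.19 -0.27  0.15  0.4  -0.17]
[[0.15, -0.09, -0.02, 0.07, 0.16, -0.02], [0.34, -0.17, -0.03, 0.21, 0.46, -0.02], [0.53, -0.26, -0.04, 0.35, 0.76, -0.02], [0.71, -0.35, -0.07, 0.49, 1.07, -0.02], [0.9, -0.44, -0.1, 0.63, 1.37, -0.02], [1.08, -0.52, -0.14, 0.77, 1.67, -0.02], [1.27, -0.61, -0.18, 0.92, 1.97, -0.02], [1.45, -0.69, -0.23, 1.06, 2.27, -0.02], [1.63, -0.78, -0.29, 1.2, 2.58, -0.02], [1.81, -0.86, -0.36, 1.34, 2.88, -0.02]]
```

```bash
python3 -c "
from h import *
a=env.grab_frame('side')[150:280,190:360];b=env.grab_frame('top')[150:280,190:360]
cv2.imwrite('pics/p3.png',cv2.resize(np.hstack([a,b]),(800,306))[:,:,::-1])"
```

```text
(no output)
```

View pics/p3.png

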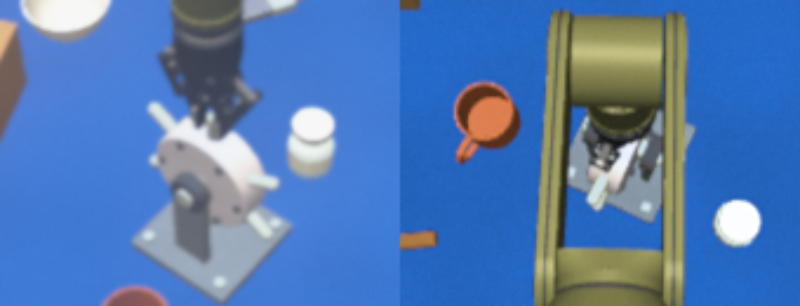

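The peg sits between the fingers at roughly vertical, and the drum did turn, so the small pushing force is real. The weight is helping strongly here.

```bash
python3 -m crank '[[0.18,-0.09,0,0.14,0.3,0],[0.37,-0.17,-0.01,0.28,0.6,0],[0.56,-0.26,-0.02,0.42,0.91,0],[0.74,-0.35,-0.05,0.56,1.21,0],[0.93,-0.44,-0.08,0.7,1.51,0],[1.11,-0.52,-0.12,0.84,1.81,0],[1.3,-0.61,-0.16,0.98,2.11,0],[1.48,-0.69,-0.21,1.12,2.42,0],[1.66,-0.78,-0.27,1.26,2.72,0],[1.84,-0.86,-0.34,1.4,3.02,0]]'
python3 -c "
from h import *
log2(1,20)"
```

```text
time: 27.0
tool_pos: [0.5733, 0.0122, 0.2807]
tool_rot: [-0.149, 0.829, 0.53, -0.096]
contact_force: [-1.8, -0.1, 1.1]
grip_width: 0.0236
s,th,tilt,tauG,mn,k [1.0, 19.12, 20.454, -0.177, 0.237, 1.861] tau.15 -0.220 r 0.0955 F [-1.8 -0.1  1.1] q [-0.11  0.47  1.35  0.11  1.66  0.31] v [-0.07  0.22 -0.26  0.09  0.37 -0.05]
[[0.12, -0.07, -0.07, 0.05, 0.1, -0.02], [0.3, -0.15, -0.15, 0.19, 0.4, -0.02], [0.47, -0.23, -0.24, 0.33, 0.7, -0.02], [0.64, -0.31, -0.33, 0.47, 1.0, -0.02], [0.81, -0.39, -0.43, 0.61, 1.31, -0.02], [0.97, -0.47, -0.53, 0.76, 1.61, -0.02], [1.13, -0.54, -0.64, 0.9, 1.91, -0.02], [1.28, -0.61, -0.76, 1.04, 2.21, -0.02], [1.44, -0.68, -0.88, 1.18, 2.52, -0.02], [1.58, -0.75, -1.01, 1.32, 2.82, -0.02]]
```

```bash
python3 -m crank '[[0.17,-0.08,-0.07,0.14,0.3,0],[0.34,-0.16,-0.15,0.28,0.6,0],[0.51,-0.24,-0.24,0.42,0.9,0],[0.68,-0.32,-0.33,0.56,1.2,0],[0.85,-0.4,-0.43,0.7,1.51,0],[1.01,-0.48,-0.53,0.84,1.81,0],[1.17,-0.55,-0.64,0.98,2.11,0],[1.32,-0.62,-0.76,1.12,2.41,0],[1.48,-0.69,-0.88,1.26,2.72,0],[1.62,-0.76,-1.01,1.4,3.02,0]]'
python3 -c "
from h import *
log2(1,20)"
```

```text
time: 28.0
tool_pos: [0.6139, -0.0066, 0.2555]
tool_rot: [-0.291, 0.791, 0.505, -0.187]
contact_force: [-2.2, 1.2, 0.8]
grip_width: 0.0242
s,th,tilt,tauG,mn,k [1.0, 38.733, 40.466, -0.234, 0.366, 2.423] tau.15 -0.232 r 0.0956 F [-2.2  1.2  0.8] q [-0.16  0.7   1.11  0.19  2.01  0.29] v [-0.04  0.23 -0.22  0.08  0.33 -0.  ]
[[0.08, -0.05, -0.11, 0.03, 0.04, -0.02], [0.22, -0.12, -0.25, 0.17, 0.34, -0.02], [0.36, -0.18, -0.39, 0.31, 0.64, -0.02], [0.49, -0.24, -0.54, 0.45, 0.94, -0.02], [0.62, -0.3, -0.69, 0.59, 1.25, -0.02], [0.74, -0.36, -0.85, 0.73, 1.55, -0.03], [0.85, -0.41, -1.02, 0.87, 1.85, -0.03], [0.97, -0.47, -1.18, 1.01, 2.15, -0.03], [1.07, -0.52, -1.35, 1.15, 2.45, -0.03], [1.17, -0.56, -1.53, 1.29, 2.76, -0.03]]
```

```bash
python3 -m crank '[[0.14,-0.07,-0.13,0.14,0.3,0],[0.28,-0.13,-0.27,0.28,0.6,0],[0.42,-0.2,-0.41,0.42,0.9,0],[0.55,-0.26,-0.56,0.56,1.2,0],[0.68,-0.32,-0.71,0.7,1.51,0],[0.8,-0.38,-0.87,0.84,1.81,0],[0.91,-0.43,-1.04,0.98,2.11,0],[1.03,-0.49,-1.2,1.12,2.41,0],[1.13,-0.53,-1.37,1.26,2.71,0],[1.23,-0.57,-1.55,1.4,3.02,0]]'
python3 -c "
from h import *
log2(1,20)"
```

```text
time: 29.0
tool_pos: [0.6453, -0.0213, 0.2168]
tool_rot: [-0.424, 0.728, 0.465, -0.271]
contact_force: [-3.9, 1.8, 1.7]
grip_width: 0.0239
s,th,tilt,tauG,mn,k [1.0, 58.714, 60.443, -0.36, 0.51, 3.633] tau.15 -0.395 r 0.0967 F [-3.9  1.8  1.7] q [-0.19  0.93  0.91  0.29  2.32  0.32] v [-0.02  0.23 -0.18  0.12  0.29  0.06]
[[0.01, -0.02, -0.16, 0.03, 0.04, -0.02], [0.1, -0.06, -0.34, 0.17, 0.34, -0.02], [0.18, -0.1, -0.53, 0.31, 0.64, -0.02], [0.26, -0.14, -0.72, 0.45, 0.94, -0.02], [0.33, -0.17, -0.91, 0.59, 1.25, -0.02], [0.39, -0.2, -1.1, 0.73, 1.55, -0.02], [0.45, -0.23, -1.3, 0.87, 1.85, -0.02], [0.51, -0.25, -1.5, 1.01, 2.15, -0.02], [0.55, -0.27, -1.7, 1.15, 2.46, -0.02], [0.59, -0.29, -1.91, 1.29, 2.76, -0.02]]
```

```bash
python3 -m crank '[[0.09,-0.04,-0.18,0.14,0.3,0],[0.18,-0.08,-0.36,0.28,0.6,0],[0.26,-0.12,-0.55,0.42,0.9,0],[0.33,-0.16,-0.74,0.56,1.2,0],[0.4,-0.19,-0.93,0.7,1.51,0],[0.46,-0.22,-1.12,0.84,1.81,0],[0.52,-0.25,-1.32,0.98,2.11,0],[0.57,-0.27,-1.52,1.12,2.41,0],[0.61,-0.29,-1.72,1.26,2.71,0],[0.65,-0.31,-1.93,1.4,3.02,0]]'
python3 -c "
from h import *
log2(1,-20)"
```

```text
time: 30.0
tool_pos: [0.6621, -0.0293, 0.1682]
tool_rot: [-0.544, 0.644, 0.411, -0.347]
contact_force: [-2.0, 3.9, 4.9]
grip_width: 0.024
s,th,tilt,tauG,mn,k [1.0, 78.549, 80.374, -0.529, 0.694, 5.381] tau.15 -0.642 r 0.0968 F [-2.   3.9  4.9] q [-0.21  1.14  0.78  0.43  2.58  0.41] v [-0.    0.2  -0.09  0.17  0.23  0.12]
[[-0.12, 0.05, 0.26, -0.27, -0.58, -0.02], [-0.17, 0.07, 0.46, -0.41, -0.88, -0.02], [-0.22, 0.1, 0.66, -0.55, -1.18, -0.02], [-0.28, 0.12, 0.85, -0.69, -1.49, -0.02], [-0.35, 0.15, 1.05, -0.83, -1.79, -0.02], [-0.42, 0.19, 1.24, -0.97, -2.09, -0.02], [-0.5, 0.22, 1.43, -1.11, -2.39, -0.02], [-0.58, 0.26, 1.62, -1.25, -2.69, -0.02], [-0.67, 0.31, 1.8, -1.39, -3.0, -0.02], [-0.77, 0.35, 1.98, -1.53, -3.3, -0.02]]
```

```bash
python3 -m crank '[[-0.05,0.02,0.2,-0.14,-0.3,0],[-0.1,0.05,0.41,-0.28,-0.6,0],[-0.16,0.08,0.61,-0.42,-0.9,0],[-0.22,0.1,0.8,-0.56,-1.21,0],[-0.29,0.13,1.0,-0.7,-1.51,0],[-0.36,0.17,1.19,-0.84,-1.81,0],[-0.44,0.2,1.38,-0.98,-2.11,0],[-0.53,0.24,1.57,-1.12,-2.41,0],[-0.62,0.29,1.75,-1.26,-2.72,0],[-0.72,0.33,1.93,-1.4,-3.02,0]]'
python3 -c "
from h import *
log2(-1,-20)"
```

```text
time: 31.0
tool_pos: [0.6444, -0.0214, 0.2174]
tool_rot: [-0.421, 0.73, 0.466, -0.268]
contact_force: [6.0, -3.2, -2.5]
grip_width: 0.0238
s,th,tilt,tauG,mn,k [-1.0, 58.464, 59.901, 0.546, -0.944, -5.558] tau.15 0.436 r 0.0963 F [ 6.  -3.2 -2.5] q [-0.19  0.92  0.92  0.28  2.31  0.32] v [ 0.02 -0.22  0.17 -0.11 -0.29 -0.06]
[[-0.17, 0.08, 0.19, -0.24, -0.52, -0.01], [-0.27, 0.13, 0.37, -0.38, -0.82, -0.01], [-0.38, 0.18, 0.53, -0.52, -1.12, -0.01], [-0.5, 0.24, 0.7, -0.67, -1.43, -0.01], [-0.62, 0.29, 0.85, -0.81, -1.73, -0.01], [-0.75, 0.35, 1.01, -0.95, -2.03, -0.01], [-0.88, 0.42, 1.15, -1.09, -2.33, -0.01], [-1.02, 0.48, 1.3, -1.23, -2.63, -0.01], [-1.16, 0.55, 1.44, -1.37, -2.94, -0.01], [-1.31, 0.61, 1.57, -1.51, -3.24, -0.01]]
```

```bash
python3 -m crank '[[-0.11,0.05,0.18,-0.14,-0.3,0],[-0.22,0.1,0.36,-0.28,-0.6,0],[-0.33,0.16,0.52,-0.42,-0.9,0],[-0.45,0.22,0.69,-0.56,-1.21,0],[-0.57,0.27,0.84,-0.7,-1.51,0],[-0.7,0.33,1.0,-0.84,-1.81,0],[-0.83,0.4,1.14,-0.98,-2.11,0],[-0.97,0.46,1.29,-1.12,-2.41,0],[-1.11,0.53,1.43,-1.26,-2.72,0],[-1.26,0.59,1.56,-1.4,-3.02,0]]'
python3 -c "
from h import *
log2(-1,-20)"
```

```text
time: 32.0
tool_pos: [0.6134, -0.007, 0.2567]
tool_rot: [-0.287, 0.793, 0.506, -0.183]
contact_force: [7.2, -2.5, -2.5]
grip_width: 0.0242
s,th,tilt,tauG,mn,k [-1.0, 38.552, 39.834, 0.716, -1.109, -7.37] tau.15 0.713 r 0.0963 F [ 7.2 -2.5 -2.5] q [-0.16  0.69  1.12  0.19  2.    0.29] v [ 0.04 -0.23  0.23 -0.08 -0.33 -0.01]
[[-0.21, 0.1, 0.12, -0.24, -0.49, -0.01], [-0.36, 0.17, 0.24, -0.38, -0.8, -0.01], [-0.52, 0.25, 0.35, -0.52, -1.1, -0.01], [-0.68, 0.32, 0.46, -0.66, -1.4, -0.01], [-0.85, 0.4, 0.56, -0.8, -1.7, -0.01], [-1.01, 0.48, 0.66, -0.94, -2.0, -0.01], [-1.18, 0.56, 0.75, -1.08, -2.31, -0.01], [-1.35, 0.64, 0.83, -1.22, -2.61, -0.01], [-1.53, 0.72, 0.91, -1.36, -2.91, -0.01], [-1.71, 0.8, 0.98, -1.5, -3.21, -0.01]]
```

```bash
python3 -m crank '[[-0.16,0.08,0.12,-0.14,-0.3,0],[-0.32,0.15,0.24,-0.28,-0.6,0],[-0.48,0.23,0.35,-0.42,-0.9,0],[-0.64,0.3,0.46,-0.56,-1.21,0],[-0.81,0.38,0.56,-0.7,-1.51,0],[-0.97,0.46,0.66,-0.84,-1.81,0],[-1.14,0.54,0.75,-0.98,-2.11,0],[-1.31,0.62,0.83,-1.12,-2.41,0],[-1.49,0.7,0.91,-1.26,-2.72,0],[-1.67,0.78,0.98,-1.4,-3.02,0]]'
python3 -c "
from h import *
log2(-1,20)"
```

```text
time: 33.0
tool_pos: [0.5722, 0.0122, 0.2819]
tool_rot: [-0.145, 0.83, 0.53, -0.092]
contact_force: [6.7, -4.7, -0.4]
grip_width: 0.0242
s,th,tilt,tauG,mn,k [-1.0, 18.705, 19.769, 0.747, -1.214, -7.719] tau.15 0.690 r 0.0963 F [ 6.7 -4.7 -0.4] q [-0.11  0.46  1.36  0.11  1.65  0.32] v [ 0.07 -0.23  0.26 -0.08 -0.37  0.05]
[[0.13, -0.05, -0.11, 0.06, 0.15, -0.01], [0.31, -0.13, -0.18, 0.2, 0.45, -0.01], [0.48, -0.21, -0.27, 0.34, 0.75, -0.01], [0.65, -0.29, -0.36, 0.48, 1.05, -0.01], [0.82, -0.37, -0.45, 0.62, 1.35, -0.01], [0.98, -0.45, -0.56, 0.76, 1.66, -0.01], [1.14, -0.52, -0.66, 0.9, 1.96, -0.01], [1.3, -0.6, -0.78, 1.04, 2.26, -0.01], [1.45, -0.67, -0.9, 1.18, 2.56, -0.01], [1.6, -0.74, -1.03, 1.32, 2.86, -0.01]]
```

```bash
cat > fit.py <<'E'
from h import *
from scipy.optimize import least_squares
D=np.array([json.loads(l) for l in open('log.txt')]);D=D[D[:,0]>24]
s,th,ti,tg,mn,k=D[:,1:].T;t=np.radians(th-2.4*s)
# model tauG = -s*f + M sin(t - b + pi): bottom at t=b
for nm,y in(('tauG',tg),('tau.15',tg+mn-.15*k)):
  for Mfix in (None,.30,.355,.41):
    f=lambda p:p[0]*-s+(Mfix or p[2])*-np.sin(t-p[1])-y
    r=least_squares(f,[.48,1.2,.35]); e=f(r.x); print(nm,Mfix,'fr %.3f bottom %.1f M %.3f rms %.3f'%(r.x[0],np.degrees(r.x[1]),r.x[2],e.std()),e.round(2) if not Mfix else '')
E
python3 fit.py
```

```text
tauG None fr 0.473 bottom 70.3 M 0.416 rms 0.026 [-0.01 -0.03  0.04 -0.01 -0.01  0.01 -0.   -0.04  0.04]
tauG 0.3 fr 0.451 bottom 78.2 M 0.350 rms 0.060 
tauG 0.355 fr 0.462 bottom 74.2 M 0.350 rms 0.039 
tauG 0.41 fr 0.472 bottom 70.7 M 0.350 rms 0.026 
tau.15 None fr 0.458 bottom 58.7 M 0.521 rms 0.063 [-0.05 -0.03  0.11 -0.03 -0.04  0.03  0.   -0.1   0.08]
tau.15 0.3 fr 0.421 bottom 68.0 M 0.350 rms 0.119 
tau.15 0.355 fr 0.431 bottom 65.1 M 0.350 rms 0.099 
tau.15 0.41 fr 0.440 bottom 62.6 M 0.350 rms 0.081
```

```bash
python3 -c "
from h import *
arc2(30)"
```

```text
[[0.22, -0.09, -0.14, 0.13, 0.3, -0.01], [0.48, -0.21, -0.27, 0.34, 0.75, -0.01], [0.73, -0.33, -0.4, 0.55, 1.2, -0.01], [0.98, -0.45, -0.56, 0.76, 1.66, -0.01], [1.22, -0.56, -0.72, 0.97, 2.11, -0.01], [1.45, -0.67, -0.9, 1.18, 2.56, -0.01], [1.67, -0.77, -1.09, 1.39, 3.02, -0.01], [1.88, -0.87, -1.3, 1.61, 3.47, -0.01], [2.09, -0.96, -1.52, 1.82, 3.92, -0.01], [2.28, -1.05, -1.75, 2.03, 4.38, -0.01]]
```

```bash
python3 -m crank '[[0.24,-0.11,-0.11,0.18,0.4,0],[0.5,-0.23,-0.24,0.39,0.85,0],[0.75,-0.35,-0.37,0.6,1.3,0],[1.0,-0.47,-0.53,0.81,1.76,0],[1.24,-0.58,-0.69,1.02,2.21,0],[1.47,-0.69,-0.87,1.23,2.66,0],[1.69,-0.79,-1.06,1.44,3.12,0],[1.9,-0.89,-1.27,1.66,3.57,0],[2.11,-0.98,-1.49,1.87,4.02,0],[2.3,-1.07,-1.72,2.08,4.48,0]]'
python3 -c "
from h import *
log2(1,20)"
```

```text
time: 34.0
tool_pos: [0.6271, -0.0129, 0.24]
tool_rot: [-0.358, 0.763, 0.488, -0.228]
contact_force: [0.3, -0.1, 4.9]
grip_width: 0.0238
s,th,tilt,tauG,mn,k [1.0, 46.089, 50.183, -0.313, 0.596, 3.565] tau.15 -0.252 r 0.0945 F [ 0.3 -0.1  4.9] q [-0.18  0.8   1.02  0.24  2.16  0.3 ] v [-0.05  0.35 -0.31  0.14  0.48  0.03]
[[0.04, -0.03, -0.02, -0.16, -0.31, -0.03], [0.17, -0.09, -0.18, -0.02, -0.01, -0.03], [0.29, -0.15, -0.34, 0.12, 0.29, -0.03], [0.4, -0.2, -0.51, 0.26, 0.6, -0.03], [0.51, -0.25, -0.68, 0.4, 0.9, -0.03], [0.61, -0.3, -0.85, 0.54, 1.2, -0.03], [0.71, -0.34, -1.03, 0.68, 1.5, -0.03], [0.8, -0.38, -1.21, 0.82, 1.81, -0.03], [0.88, -0.42, -1.4, 0.96, 2.11, -0.03], [0.96, -0.46, -1.59, 1.1, 2.41, -0.03]]
```

```bash
python3 -m crank '[[0.13,-0.06,-0.12,0.1,0.2,0],[0.24,-0.11,-0.26,0.22,0.47,0],[0.35,-0.16,-0.4,0.34,0.74,0],[0.46,-0.21,-0.55,0.47,1.01,0],[0.56,-0.26,-0.7,0.6,1.29,0],[0.65,-0.31,-0.87,0.73,1.57,0],[0.74,-0.35,-1.05,0.86,1.85,0],[0.82,-0.39,-1.23,1,2.14,0],[0.9,-0.43,-1.42,1.13,2.43,0],[0.97,-0.46,-1.61,1.27,2.72,0]]'
python3 -c "
from h import *
log2(1,15)"
```

```text
time: 35.0
tool_pos: [0.6527, -0.025, 0.1967]
tool_rot: [-0.472, 0.698, 0.446, -0.301]
contact_force: [-1.3, 3.2, 4.4]
grip_width: 0.0238
s,th,tilt,tauG,mn,k [1.0, 67.382, 68.104, -0.473, 0.637, 4.97] tau.15 -0.581 r 0.0951 F [-1.3  3.2  4.4] q [-0.2   1.01  0.86  0.33  2.42  0.34] v [-0.02  0.2  -0.14  0.13  0.25  0.07]
[[0.04, -0.02, -0.12, 0.04, 0.12, -0.01], [0.09, -0.05, -0.27, 0.15, 0.35, -0.01], [0.13, -0.07, -0.41, 0.26, 0.58, -0.01], [0.18, -0.09, -0.56, 0.36, 0.8, -0.01], [0.21, -0.1, -0.71, 0.47, 1.03, -0.01], [0.25, -0.12, -0.86, 0.57, 1.26, -0.01], [0.28, -0.14, -1.02, 0.68, 1.48, -0.01], [0.31, -0.15, -1.17, 0.78, 1.71, -0.01], [0.33, -0.16, -1.32, 0.89, 1.94, -0.01], [0.35, -0.17, -1.48, 0.99, 2.16, -0.01]]
```

```bash
python3 -m crank '[[0.05,-0.02,-0.13,0.1,0.22,0],[0.1,-0.05,-0.27,0.2,0.44,0],[0.14,-0.07,-0.42,0.3,0.66,0],[0.19,-0.09,-0.57,0.4,0.88,0],[0.22,-0.1,-0.72,0.5,1.1,0],[0.26,-0.12,-0.87,0.6,1.32,0],[0.29,-0.14,-1.03,0.7,1.54,0],[0.32,-0.15,-1.18,0.8,1.74,0],[0.34,-0.16,-1.33,0.9,1.96,0],[0.36,-0.17,-1.48,1,2.18,0]]'
python3 -c "
from h import *
log2(1,-15)"
```

```text
time: 36.0
tool_pos: [0.6616, -0.0293, 0.1601]
tool_rot: [-0.555, 0.634, 0.405, -0.354]
contact_force: [1.6, 4.4, 6.1]
grip_width: 0.0242
s,th,tilt,tauG,mn,k [1.0, 82.167, 82.429, -0.58, 0.814, 6.103] tau.15 -0.681 r 0.0951 F [1.6 4.4 6.1] q [-0.21  1.16  0.78  0.44  2.59  0.41] v [-0.    0.14 -0.06  0.13  0.16  0.09]
[[-0.02, 0.01, 0.16, -0.12, -0.27, -0.01], [-0.05, 0.03, 0.32, -0.23, -0.49, -0.01], [-0.08, 0.04, 0.47, -0.33, -0.72, -0.01], [-0.11, 0.05, 0.62, -0.44, -0.95, -0.01], [-0.15, 0.07, 0.77, -0.54, -1.17, -0.01], [-0.18, 0.09, 0.92, -0.65, -1.4, -0.01], [-0.23, 0.11, 1.07, -0.76, -1.63, -0.01], [-0.27, 0.13, 1.22, -0.86, -1.85, -0.01], [-0.32, 0.15, 1.36, -0.97, -2.08, -0.01], [-0.38, 0.18, 1.51, -1.07, -2.31, -0.01]]
```

```bash
python3 -m crank '[[-0.02,0.01,0.16,-0.11,-0.23,0],[-0.05,0.03,0.32,-0.21,-0.45,0],[-0.08,0.04,0.47,-0.32,-0.68,0],[-0.11,0.05,0.62,-0.42,-0.91,0],[-0.15,0.07,0.77,-0.53,-1.13,0],[-0.18,0.09,0.92,-0.63,-1.36,0],[-0.23,0.11,1.07,-0.74,-1.59,0],[-0.27,0.13,1.22,-0.84,-1.81,0],[-0.32,0.15,1.36,-0.95,-2.04,0],[-0.38,0.18,1.51,-1.05,-2.27,0]]'
python3 -c "
from h import *
log2(-1,-10)"; python3 fit.py
```

```text
time: 37.0
tool_pos: [0.6519, -0.025, 0.1979]
tool_rot: [-0.466, 0.702, 0.448, -0.298]
contact_force: [3.4, -3.6, -2.8]
grip_width: 0.0241
s,th,tilt,tauG,mn,k [-1.0, 67.045, 67.169, 0.417, -0.814, -4.39] tau.15 0.262 r 0.0949 F [ 3.4 -3.6 -2.8] q [-0.2   1.    0.86  0.33  2.41  0.34] v [ 0.01 -0.17  0.11 -0.09 -0.2  -0.06]
[[-0.03, 0.03, 0.1, -0.08, -0.17, -0.01], [-0.07, 0.04, 0.2, -0.15, -0.32, -0.01], [-0.11, 0.06, 0.29, -0.22, -0.47, -0.01], [-0.15, 0.08, 0.38, -0.29, -0.62, -0.01], [-0.2, 0.1, 0.48, -0.36, -0.78, -0.01], [-0.24, 0.12, 0.57, -0.43, -0.93, -0.01], [-0.29, 0.14, 0.66, -0.5, -1.08, -0.01], [-0.34, 0.17, 0.75, -0.57, -1.23, -0.01], [-0.38, 0.19, 0.84, -0.64, -1.38, -0.01], [-0.44, 0.21, 0.92, -0.71, -1.53, -0.01]]
tauG None fr 0.474 bottom 67.4 M 0.429 rms 0.028 [ 0.   -0.02  0.04 -0.02 -0.03 -0.01 -0.02 -0.05  0.04  0.01  0.02  0.01
  0.04]
tauG 0.3 fr 0.457 bottom 72.3 M 0.350 rms 0.065 
tauG 0.355 fr 0.464 bottom 69.9 M 0.350 rms 0.044 
tauG 0.41 fr 0.471 bottom 68.0 M 0.350 rms 0.029 
tau.15 None fr 0.451 bottom 56.7 M 0.545 rms 0.063 [-0.02 -0.01  0.12 -0.03 -0.05  0.01 -0.02 -0.11  0.08 -0.08  0.05  0.02
  0.07]
tau.15 0.3 fr 0.425 bottom 60.2 M 0.350 rms 0.127 
tau.15 0.355 fr 0.431 bottom 59.2 M 0.350 rms 0.106 
tau.15 0.41 fr 0.437 bottom 58.3 M 0.350 rms 0.088
```

```bash
python3 -m crank '[[0,0,0,0,0,0],[0,0,0,0,0,0],[0,0,0,0,0,0],[0,0,0,0,0,0],[0,0,0,0,0,0],[0,0,0,0,0,0],[0,0,0,0,0,0],[0,0,0,0,0,0],[0,0,0,0,0,0],[0,0,0,0,0,0]]' 0 60
python3 -c "
from h import *
tq(2)
a=env.grab_frame('side')[150:280,190:360];b=env.grab_frame('top')[150:280,190:360]
cv2.imwrite('pics/p4.png',cv2.resize(np.hstack([a,b]),(800,306))[:,:,::-1])
print(env.state()['joint_vel'].round(3),env.state()['grip_width'])"
```

```text
time: 38.0
tool_pos: [0.6523, -0.025, 0.1994]
tool_rot: [-0.467, 0.702, 0.448, -0.297]
contact_force: [6.7, -3.9, 2.5]
grip_width: 0.0137
t38.00 th 66.3 tilt 67.2 tau -0.481 (tauG 0.082, mn -0.601) r 0.0958 Fn -0.7 [ 6.7 -3.9  2.5]
t38.05 th 66.3 tilt 67.2 tau -0.557 (tauG 0.023, mn -0.587) r 0.0958 Fn -0.7 [ 5.8 -3.5  2.7]
t38.10 th 66.3 tilt 67.2 tau -0.618 (tauG 0.026, mn -0.652) r 0.0959 Fn -0.5 [ 5.8 -3.3  2.6]
[-0.001  0.001  0.001  0.001 -0.     0.   ] 0.01404423734691578
```

View pics/p4.png

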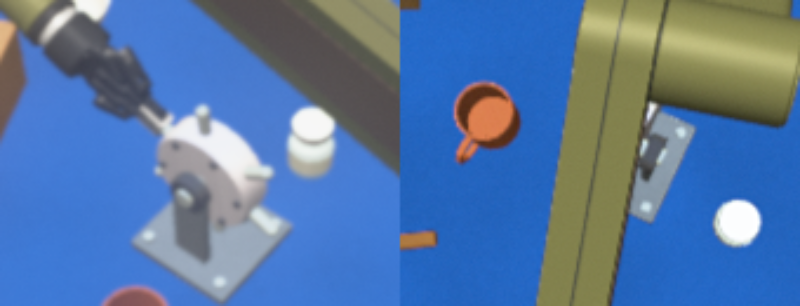

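The fingers hold the peg at upper left. The next peg stands near vertical at (202,110), and the mug and jar haven't moved. I'll check the peg angle and then hand in.

```bash
python3 -c "
from h import *
for u,v in [(202,109),(268,172),(268,224)]:
    o,d=ray('side',190+u/2.353,150+v/2.353); p=o+d*((C-o)@n/(d@n))-C; print(np.linalg.norm(p).round(4),np.degrees(np.arctan2(p@xs,p[2])).round(1))
env.finish_job()"
```

```text
0.1063 4.4
0.1087 -54.0
0.0972 -110.3
the job is handed in; nothing more can be done
```

I felt out the drum's heavy side, turned it to straight down as best I could measure, and handed the job in with the fingers gripping a peg. The hand-in gave no verdict. About 38 s of the 72 s had been used.

**How I found it:** I first turned the drum with a peg clamped. Those torque readings were too noisy, because clamping added twisting and pulling forces. I then held another peg loosely between the fingers and pushed it both ways. The 13 force readings fitted well: friction 0.474 N m and weight torque about 0.43 N m, slightly above the stated 0.41. They put the heavy side at the bottom when the held peg stands at 67 to 68 degrees.

**Final checks:**
- **Position:** the grasp was at 66.3 degrees. In the side picture the neighbouring pegs read 4 and −54 degrees. That puts the held peg at about 64 to 66 degrees, 2 to 4 degrees from the target.
- **At rest and gripped:** joint speeds were about zero and the grip was set to 60 N. The fingers read 14 mm on the 16 mm peg, as in every earlier grip.
- **Bystanders:** the mug and jar looked unmoved in the last picture. I didn't measure the rolling pin, brush or rib again, but the arm never worked near them.

**What disagreed:** a noisier estimate that also used wrist moments put the bottom at about 57 to 60 degrees. That is still within the 17 degrees allowed, and I trusted the cleaner force-only fit. The early clamped readings gave a different direction, and I discarded them.

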